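# Find the loose guide post on the puck loading dock and replace it

## Robot

A 6-joint arm with a two-finger parallel gripper is mounted at the origin on the work surface. World frame = base frame: x ahead of the robot, y to its left, z up, the work surface at z = 0. Lengths are in m, angles in degrees, forces in N, time in s.
With the tool pointing down it reaches from about 0.4 to 0.825 m from the base axis. Payload 7 kg.
Tool frame: the origin (TCP) lies at the very end of the fingers, on their centre line; the grasp point (between the pads) lies 19 mm behind it (r.grasp_offset is the z of the grasp point in the tool frame, in m); z points along the fingers, y is the direction in which the jaws open and shut (so a half turn about z gives the same grasp; the last joint's range is limited). The gripper opens to 88 mm and grips with 3 to 60 N. Pads are 19 mm wide; open, the fingers measure 130 mm over their backs; the gripper's body (78 mm by 193 mm) begins 47 mm behind the grasp point.
Start: joints at [16.507, 20.546, 0.682, 0, -70.136, -16.507], TCP at [0.675, -0, 0.227] pointing down, gripper open.
Joint ranges: [-176.03, 176.03], [-82.01, 121.73], [-58.28, 71.71], [-173.87, 95.51], [-174.79, -0.11], [-173.66, 173.66]. Speed limits (degrees/s): [136.94, 136.94, 172.46, 180, 180, 180].

## Interface

Orientations are given as [roll, pitch, yaw] about the fixed x, y, z axes, in that order (R = Rz(yaw) Ry(pitch) Rx(roll)).
In Python, from plant import r, capture, calibration, order gives the robot as it stands.
- The arm moves only by the tool servo_tool, never from a script. Its arguments are lists of equal length, an entry for each row: "grip": the closure, from -1 (fully open) to 1 (shut), so that 0 is half open; "translation": the shift along the tool's x, y, z in m, a list of three; "turn": the turn about the tool's z in rad. A call has 1 to 10 rows; each row is the pose to reach, as a shift and turn from the pose commanded when the call began, along the tool's axes at that moment; what a row does not reach only later rows make up. A row lasts 1/12 s, in which the tool goes at most 41.7 mm and 7.16 degrees, less where a joint would pass 70% of its speed; a pose out of reach is approached as far as the arm can. A call with a gripper value outside its range is refused whole. The fingers move at their own pace and stop on an object; "newtons" is the grip in N (left out, the last holds). Time passes only in rows, so rows that repeat a pose let the fingers close. It gives the time, the measured TCP pose, the force and the opening at its end, in the units of the state.
- r.get_state(): the state, without advancing time (a new reading comes with each control period).
- capture(name): name is "scene" or "side" or "wrist"; returns (picture, depth): 384x512x3 uint8, blue, green, red; 384x512 float32, m along the optical axis (not along the pixel's ray), 0 where there is no reading.
- calibration(name): a dict with "fx", "fy", "cx", "cy" (pixels), "view" (4x4, takes a point from world to camera coordinates). Camera axes: x right, y up, looking along -z (the intrinsics and any distortion apply to the point x, -y, -z); pixel columns grow to the right and rows downward; lengths in m; the calibration is good to about 2 mm. The wrist camera is an equidistant fisheye: a pixel r from the principal point sees the ray r / f radians off the axis. A picture is of the moment at which its call begins: read the wrist's pose just before it. calibration takes no time and is no camera call; for the wrist camera it gives the pose at the moment of the call.
- order.close_job(): hands the job in, once; it reports no verdict.
The state is a dict: "time_s": time; "joints": joint angles; "qd": joint speeds; "joint_torque": joint torques, N m; "tcp_pos": TCP position; "eef_rot": TCP orientation; "contact_force": force on the tool from outside, world axes, zero at the start; "moment": the same for the moment, N m; "gripper_width": finger opening in m.
Only numpy, scipy, OpenCV 4.12 (cv2) and the standard library are available. Lean on these libraries where they do the work, as an engineer would, in place of code of your own. Each camera call takes 0.05 s, during which the arm holds its last target.

## Task

One of the four steel guide posts on the puck loading dock is an old-pattern post: its foot is too thin for its hole, so it stands loose, though all four look alike. Rock the posts gently from side to side, with a light finger push of about 5 N, to feel which one has too much play. Pull that one out and stand it in the caddy's empty narrow hole, then seat the spare post from the caddy fully home in its place, forcing nothing; leave everything else as it is.

Things in the scene. Friction and masses are not known exactly. Their poses are not given: they have to be found in the camera images.
- dock: puck loading dock: fixed aluminium plate 150 x 270 x 45 mm, two round puck seats (66 mm) in a row along its y, four upright guide posts, two beside each seat. Origin: centre of its underside on the bench, z up, y along its length. Pushed sideways near the top, a sound post gives 2.5 mm or less each way at 5 N, the loose one 6 mm or more
- dock_hole1 (a point): centre of the mouth of one of the dock's four post holes, on its top face 45 mm above the bench; 17 mm dia., 36 mm deep. In the dock's frame at x -48, y 70 mm. A post stands in each at the start
- dock_hole2 (a point): centre of the mouth of one of the dock's four post holes, on its top face 45 mm above the bench; 17 mm dia., 36 mm deep. In the dock's frame at x 48, y 70 mm. A post stands in each at the start
- dock_hole3 (a point): centre of the mouth of one of the dock's four post holes, on its top face 45 mm above the bench; 17 mm dia., 36 mm deep. In the dock's frame at x -48, y -70 mm. A post stands in each at the start
- dock_hole4 (a point): centre of the mouth of one of the dock's four post holes, on its top face 45 mm above the bench; 17 mm dia., 36 mm deep. In the dock's frame at x 48, y -70 mm. A post stands in each at the start
- post1_mid (a point): one of the four look-alike steel guide posts in the dock (order varies); point on its axis 31 mm above the flange's underside and 31 mm below the top, z up. Top to bottom: cone 10 mm long (9 mm tip), shaft 16 mm dia. x 47 mm, flange 26 mm dia. x 5 mm lying on the dock, foot 32 mm long hidden in the hole. Foot 16 mm dia. if sound, 13 mm if old-pattern. 0.12 to 0.19 kg
- post2_mid (a point): one of the four look-alike steel guide posts in the dock (order varies); point on its axis 31 mm above the flange's underside and 31 mm below the top, z up. Top to bottom: cone 10 mm long (9 mm tip), shaft 16 mm dia. x 47 mm, flange 26 mm dia. x 5 mm lying on the dock, foot 32 mm long hidden in the hole. Foot 16 mm dia. if sound, 13 mm if old-pattern. 0.12 to 0.19 kg
- post3_mid (a point): one of the four look-alike steel guide posts in the dock (order varies); point on its axis 31 mm above the flange's underside and 31 mm below the top, z up. Top to bottom: cone 10 mm long (9 mm tip), shaft 16 mm dia. x 47 mm, flange 26 mm dia. x 5 mm lying on the dock, foot 32 mm long hidden in the hole. Foot 16 mm dia. if sound, 13 mm if old-pattern. 0.12 to 0.19 kg
- post4_mid (a point): one of the four look-alike steel guide posts in the dock (order varies); point on its axis 31 mm above the flange's underside and 31 mm below the top, z up. Top to bottom: cone 10 mm long (9 mm tip), shaft 16 mm dia. x 47 mm, flange 26 mm dia. x 5 mm lying on the dock, foot 32 mm long hidden in the hole. Foot 16 mm dia. if sound, 13 mm if old-pattern. 0.12 to 0.19 kg
- spare_mid (a point): the same point (31 mm above the flange's underside, 31 mm below the top) of the spare post, standing in the caddy. Same shape; its foot is sound: 16 mm dia., 32 mm long, tapered over its last 4 mm to 11 mm. 0.12 to 0.19 kg
- caddy: post caddy: fixed grey plastic block 80 x 140 x 45 mm with two post holes, 70 mm apart along its y, left or right of the dock. Origin: centre of its underside, z up. The spare stands in the wide hole (17.5 mm dia., at y +35 mm)
- caddy_narrow (a point): centre of the mouth of the caddy's empty narrow hole (at y -35 mm in the caddy's frame), on its top face 45 mm above the bench; 14.5 mm dia., 38 mm deep; takes only the 13 mm foot of an old-pattern post (its last 4 mm taper to 8 mm)
- puck: loaded sample puck, black, 67 mm in diameter, 26 mm high, loose on the dock's seat between holes 1 and 2, its rim 6 mm from the shafts of the posts there. Origin: centre of its underside
- screw_vial: clear screw-cap vial with a white cap, 13 mm in diameter, 46 mm high, standing loose on the dock between holes 3 and 4. Origin: centre of its underside
- puck_bench: second black puck, 67 mm in diameter, 26 mm high, loose on the bench beyond the dock. Origin: centre of its underside
- glass_vial: small glass vial, 22 mm in diameter, 40 mm high, standing on the bench beyond the dock. Origin: centre of its underside
- clamp: steel scissor-handled vial clamp, 190 mm long, lying flat on the bench beyond the dock. Origin: middle of its length
Things that resemble listed ones, but are neither listed nor needed, are in the scene too. There is more than one size of the caddy; the one meant has the size given above.

How it is judged (in metres and radians):
On the way, in this order (a step that is already met when the one before it is completed fails the run):
1. a post has been rocked by the fingers, standing in its hole, far enough to show that it is loose (a sound one cannot lean so far) (((angle between post1_mid's own z axis and vertical above 0.11 rad and z of post1_mid in the frame of dock below 0.08 m and contact force between the fingers and post1 above 0.3 N) or (angle between post2_mid's own z axis and vertical above 0.11 rad and z of post2_mid in the frame of dock below 0.08 m and contact force between the fingers and post2 above 0.3 N) or (angle between post3_mid's own z axis and vertical above 0.11 rad and z of post3_mid in the frame of dock below 0.08 m and contact force between the fingers and post3 above 0.3 N) or (angle between post4_mid's own z axis and vertical above 0.11 rad and z of post4_mid in the frame of dock below 0.08 m and contact force between the fingers and post4 above 0.3 N))), for 0.03 s.
2. one of the four posts stands in the caddy's narrow hole, flange down on it (only the thin foot goes in) (((horizontal distance between post1_mid and caddy_narrow below 0.005 m and z of post1_mid in the frame of caddy below 0.08 m and angle between post1_mid's own z axis and vertical below 0.08 rad) or (horizontal distance between post2_mid and caddy_narrow below 0.005 m and z of post2_mid in the frame of caddy below 0.08 m and angle between post2_mid's own z axis and vertical below 0.08 rad) or (horizontal distance between post3_mid and caddy_narrow below 0.005 m and z of post3_mid in the frame of caddy below 0.08 m and angle between post3_mid's own z axis and vertical below 0.08 rad) or (horizontal distance between post4_mid and caddy_narrow below 0.005 m and z of post4_mid in the frame of caddy below 0.08 m and angle between post4_mid's own z axis and vertical below 0.08 rad))), for 0.2 s.
3. the spare post is fully home in a hole of the dock (z of spare_mid in the frame of dock below 0.079 m and angle between spare_mid's own z axis and vertical below 0.05 rad and (horizontal distance between spare_mid and dock_hole1 below 0.004 m or horizontal distance between spare_mid and dock_hole2 below 0.004 m or horizontal distance between spare_mid and dock_hole3 below 0.004 m or horizontal distance between spare_mid and dock_hole4 below 0.004 m)), for 0.2 s.
At the end, for the whole second after the job is handed in: One of the dock's posts stands in the caddy's narrow hole, flange down (4 mm), tilt under 0.08 rad; the spare and the other three are home in the dock: flange within 3 mm of its face, tilt under 0.05 rad, within 4 mm of a hole's centre (all of step 3 and (((horizontal distance between post1_mid and caddy_narrow below 0.005 m and z of post1_mid in the frame of caddy below 0.08 m and angle between post1_mid's own z axis and vertical below 0.08 rad) and (z of post2_mid in the frame of dock below 0.079 m and angle between post2_mid's own z axis and vertical below 0.05 rad and (horizontal distance between post2_mid and dock_hole1 below 0.004 m or horizontal distance between post2_mid and dock_hole2 below 0.004 m or horizontal distance between post2_mid and dock_hole3 below 0.004 m or horizontal distance between post2_mid and dock_hole4 below 0.004 m)) and (z of post3_mid in the frame of dock below 0.079 m and angle between post3_mid's own z axis and vertical below 0.05 rad and (horizontal distance between post3_mid and dock_hole1 below 0.004 m or horizontal distance between post3_mid and dock_hole2 below 0.004 m or horizontal distance between post3_mid and dock_hole3 below 0.004 m or horizontal distance between post3_mid and dock_hole4 below 0.004 m)) and (z of post4_mid in the frame of dock below 0.079 m and angle between post4_mid's own z axis and vertical below 0.05 rad and (horizontal distance between post4_mid and dock_hole1 below 0.004 m or horizontal distance between post4_mid and dock_hole2 below 0.004 m or horizontal distance between post4_mid and dock_hole3 below 0.004 m or horizontal distance between post4_mid and dock_hole4 below 0.004 m))) or ((horizontal distance between post2_mid and caddy_narrow below 0.005 m and z of post2_mid in the frame of caddy below 0.08 m and angle between post2_mid's own z axis and vertical below 0.08 rad) and (z of post1_mid in the frame of dock below 0.079 m and angle between post1_mid's own z axis and vertical below 0.05 rad and (horizontal distance between post1_mid and dock_hole1 below 0.004 m or horizontal distance between post1_mid and dock_hole2 below 0.004 m or horizontal distance between post1_mid and dock_hole3 below 0.004 m or horizontal distance between post1_mid and dock_hole4 below 0.004 m)) and (z of post3_mid in the frame of dock below 0.079 m and angle between post3_mid's own z axis and vertical below 0.05 rad and (horizontal distance between post3_mid and dock_hole1 below 0.004 m or horizontal distance between post3_mid and dock_hole2 below 0.004 m or horizontal distance between post3_mid and dock_hole3 below 0.004 m or horizontal distance between post3_mid and dock_hole4 below 0.004 m)) and (z of post4_mid in the frame of dock below 0.079 m and angle between post4_mid's own z axis and vertical below 0.05 rad and (horizontal distance between post4_mid and dock_hole1 below 0.004 m or horizontal distance between post4_mid and dock_hole2 below 0.004 m or horizontal distance between post4_mid and dock_hole3 below 0.004 m or horizontal distance between post4_mid and dock_hole4 below 0.004 m))) or ((horizontal distance between post3_mid and caddy_narrow below 0.005 m and z of post3_mid in the frame of caddy below 0.08 m and angle between post3_mid's own z axis and vertical below 0.08 rad) and (z of post1_mid in the frame of dock below 0.079 m and angle between post1_mid's own z axis and vertical below 0.05 rad and (horizontal distance between post1_mid and dock_hole1 below 0.004 m or horizontal distance between post1_mid and dock_hole2 below 0.004 m or horizontal distance between post1_mid and dock_hole3 below 0.004 m or horizontal distance between post1_mid and dock_hole4 below 0.004 m)) and (z of post2_mid in the frame of dock below 0.079 m and angle between post2_mid's own z axis and vertical below 0.05 rad and (horizontal distance between post2_mid and dock_hole1 below 0.004 m or horizontal distance between post2_mid and dock_hole2 below 0.004 m or horizontal distance between post2_mid and dock_hole3 below 0.004 m or horizontal distance between post2_mid and dock_hole4 below 0.004 m)) and (z of post4_mid in the frame of dock below 0.079 m and angle between post4_mid's own z axis and vertical below 0.05 rad and (horizontal distance between post4_mid and dock_hole1 below 0.004 m or horizontal distance between post4_mid and dock_hole2 below 0.004 m or horizontal distance between post4_mid and dock_hole3 below 0.004 m or horizontal distance between post4_mid and dock_hole4 below 0.004 m))) or ((horizontal distance between post4_mid and caddy_narrow below 0.005 m and z of post4_mid in the frame of caddy below 0.08 m and angle between post4_mid's own z axis and vertical below 0.08 rad) and (z of post1_mid in the frame of dock below 0.079 m and angle between post1_mid's own z axis and vertical below 0.05 rad and (horizontal distance between post1_mid and dock_hole1 below 0.004 m or horizontal distance between post1_mid and dock_hole2 below 0.004 m or horizontal distance between post1_mid and dock_hole3 below 0.004 m or horizontal distance between post1_mid and dock_hole4 below 0.004 m)) and (z of post2_mid in the frame of dock below 0.079 m and angle between post2_mid's own z axis and vertical below 0.05 rad and (horizontal distance between post2_mid and dock_hole1 below 0.004 m or horizontal distance between post2_mid and dock_hole2 below 0.004 m or horizontal distance between post2_mid and dock_hole3 below 0.004 m or horizontal distance between post2_mid and dock_hole4 below 0.004 m)) and (z of post3_mid in the frame of dock below 0.079 m and angle between post3_mid's own z axis and vertical below 0.05 rad and (horizontal distance between post3_mid and dock_hole1 below 0.004 m or horizontal distance between post3_mid and dock_hole2 below 0.004 m or horizontal distance between post3_mid and dock_hole3 below 0.004 m or horizontal distance between post3_mid and dock_hole4 below 0.004 m))))); the robot touches nothing.
It fails at once if a post forced: more than 50 N between a post and the dock (a steady 15 N side push makes about 25 N there) (contact force between any of post1, post2, post3, post4, spare and dock above 50 N).
It fails at once if the loaded puck or the vial on the dock shifted by more than 10 mm (distance of any of puck, screw_vial from where it was at the start of the episode above 0.01 m).
It fails at once if something else on the bench (other puck, glass vial, clamp) shifted by more than 20 mm (distance of any of puck_bench, glass_vial, clamp from where it was at the start of the episode above 0.02 m).
It also fails if it takes over 72 s, if anything falls off the work surface, if the arm or the gripper's body presses on something with over 40 N, if the wrist force passes 120 N, or if a joint passes its speed limit or range.

## Working session

There is one attempt and no reset: what is moved stays moved. The work goes in short steps, Python scripts to look and compute and a tool call to move; the robot and the scene stay as the last step left them, time stands still between calls to the robot, and variables do not carry over. Pictures are saved under pics/ and viewed, and the job is handed in when it is done.

Besides the shell and the picture viewer there is one more tool, called after "Request:" as name([rows], argument=value, ...), one row to a line, values as JSON. servo_tool: Moves the arm, as the interface text tells. Its arguments: {"type":"object","properties":{"grip":{"type":"array","items":{"type":"number"}},"translation":{"type":"array","items":{"type":"array","items":{"type":"number"}}},"turn":{"type":"array","items":{"type":"number"}},"newtons":{"type":"number"}},"required":["grip","translation","turn"]}

```bash
ls; mkdir -p pics; python3 - <<'E'
from plant import r,capture,calibration,order
import cv2,numpy as np
print(r.get_state(), r.grasp_offset)
for n in ["scene","side","wrist"]:
    c=calibration(n);print(n,c)
    p,d=capture(n);cv2.imwrite(f"pics/{n}0.png",p);np.save(f"{n}0.npy",d)
E
```

```text
pics
{'time_s': 0.0, 'joints': array([ 1.65075976e+01,  2.05916054e+01,  6.31030973e-01, -2.05189034e-02,
       -7.01349822e+01, -1.65064105e+01]), 'qd': array([-0.0441248 , -0.01296782, -0.05638586,  0.00338479, -0.01162296,
       -0.13122871]), 'joint_torque': array([-8.00930356e-04, -5.82726967e+01,  2.93058443e+01,  6.99745238e+00,
        6.93249181e-03, -2.06530804e-04]), 'tcp_pos': array([ 6.74489449e-01, -2.24767008e-05,  2.25598675e-01]), 'eef_rot': array([ 1.79902901e+02, -8.65866078e-03, -9.00057941e+01]), 'contact_force': array([-0.25453879, -1.0118645 , -0.07562718]), 'moment': array([ 0.0011764 , -0.00639122,  0.02295519]), 'gripper_width': 0.0877848047201215} -0.0188
scene {'fx': 361.69388072877507, 'fy': 361.69388072877507, 'cx': 248.59244824303104, 'cy': 197.05415823119282, 'view': array([[-0.28098614,  0.95970363, -0.00396702,  0.1441258 ],
       [-0.61296716, -0.17628349,  0.77019179,  0.2594474 ],
       [ 0.73845653,  0.21884488,  0.63780002, -1.49242331],
       [ 0.        ,  0.        ,  0.        ,  1.        ]])}
side {'fx': 376.51658858002315, 'fy': 376.51658858002315, 'cx': 261.2096435839413, 'cy': 189.46125935846777, 'view': array([[-0.99954851, -0.02112722,  0.02136379,  0.51382416],
       [ 0.02906422, -0.49958189,  0.86577896, -0.07702532],
       [-0.00761854,  0.86600899,  0.49997039, -0.99395687],
       [ 0.        ,  0.        ,  0.        ,  1.        ]])}
wrist {'fx': 297.3186396354542, 'fy': 297.3186396354542, 'cx': 253.64860266690542, 'cy': 197.70329536172628, 'view': array([[-0.99999584,  0.00123157,  0.00260857,  0.67479256],
       [-0.0019727 , -0.951742  , -0.30689295,  0.04057293],
       [ 0.00210473, -0.30689682,  0.95174046, -0.39207215],
       [ 0.        ,  0.        ,  0.        ,  1.        ]])}
```

View pics/scene0.png

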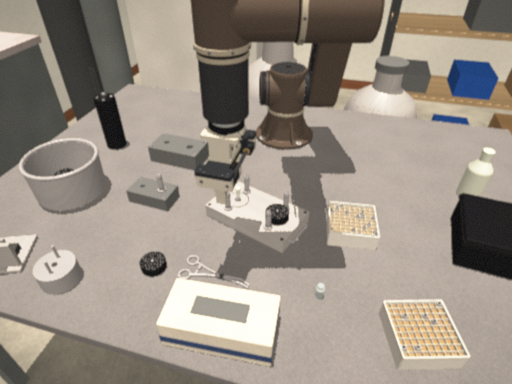

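View pics/side0.png

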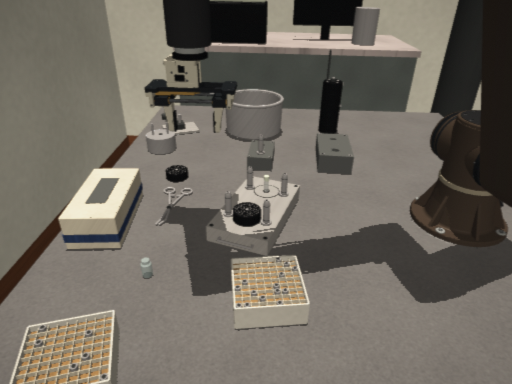

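View pics/wrist0.png

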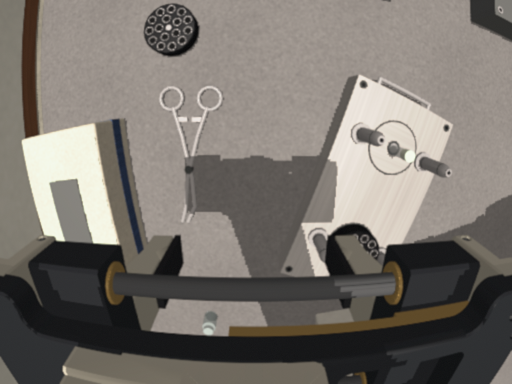

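```bash
cat > h.py <<'E'
import numpy as np,cv2
from plant import r,capture,calibration,order
def deproj(n,u,v,d=None,z=None,c=None):
    c=c or calibration(n);V=c['view'];R=V[:3,:3];t=V[:3,3]
    x=(u-c['cx'])/c['fx'];y=(v-c['cy'])/c['fy']
    if n=='wrist':
        rr=np.hypot(x,y);k=np.tan(rr)/rr if rr>0 else 1;x*=k;y*=k
    ray=np.array([x,-y,-1.0]);o=-R.T@t;w=R.T@ray
    s=d if d is not None else (z-o[2])/w[2]
    return o+s*w
def proj(n,P,c=None):
    c=c or calibration(n);V=c['view'];p=V[:3,:3]@np.asarray(P,float)+V[:3,3];x,y,z=p[0],-p[1],-p[2]
    if n=='wrist':
        h=np.hypot(x,y);th=np.arctan2(h,z);return c['cx']+c['fx']*th*x/h,c['cy']+c['fy']*th*y/h
    return c['cx']+c['fx']*x/z,c['cy']+c['fy']*y/z
def crop(img,x0,y0,x1,y1,s,name):
    cv2.imwrite(name,cv2.resize(img[y0:y1,x0:x1],None,fx=s,fy=s,interpolation=cv2.INTER_CUBIC))
E
python3 - <<'E'
import cv2
from h import crop
a=cv2.imread('pics/scene0.png');crop(a,120,125,320,255,4,'pics/s0c.png')
a=cv2.imread('pics/side0.png');crop(a,200,120,360,255,4,'pics/d0c.png')
a=cv2.imread('pics/wrist0.png');crop(a,270,60,470,280,2.7,'pics/w0c.png')
E
```

```text
(no output)
```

View pics/s0c.png

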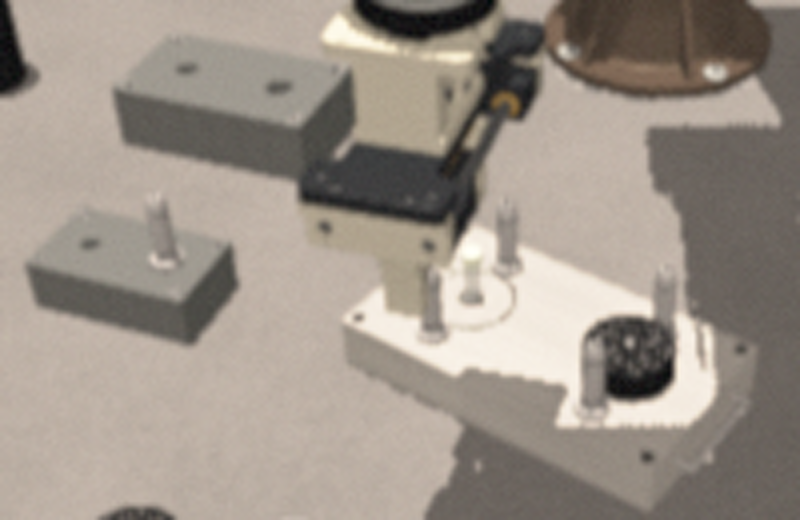

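View pics/d0c.png

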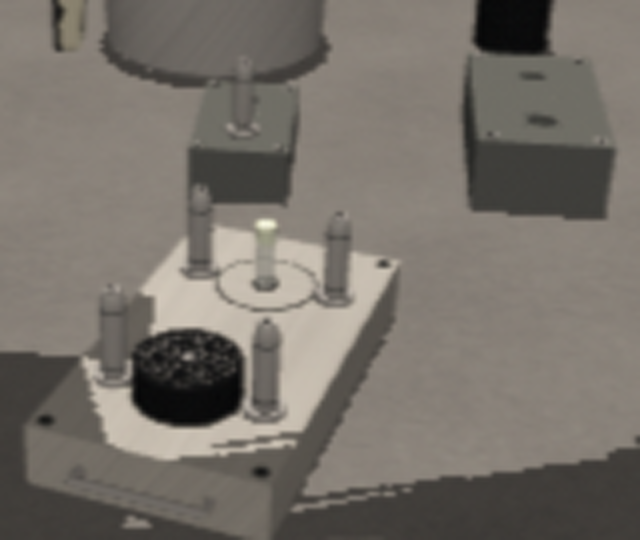

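View pics/w0c.png

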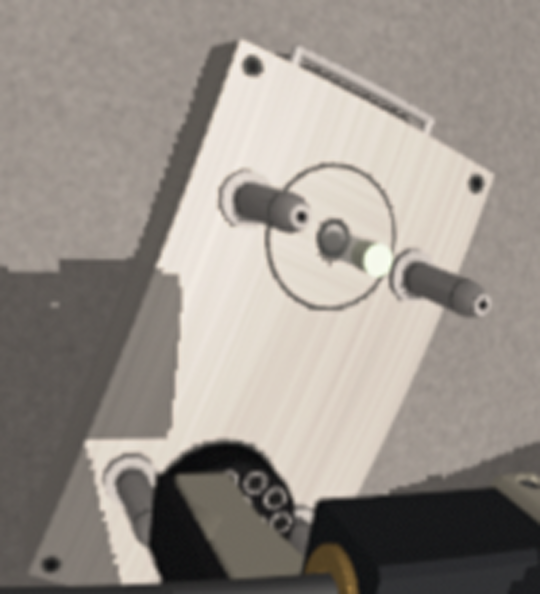

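```bash
python3 - <<'E'
from h import *
np.set_printoptions(precision=4,suppress=True)
f=lambda n,u,v,z:deproj(n,u,v,z=z)
side={'A':((249.5,187.5),(250.25,167)),'B':((283.75,194),(285.25,173.25)),'C':((228.75,213.75),(228,192)),'D':((266.5,222.75),(266.5,200.5)),'S':((260.75,152),(261.25,135))}
for k,(a,b) in side.items(): print('side',k,f('side',*a,.05),f('side',*b,.107))
sc={'B':((247,191.5),(247,175.75)),'A':((228,208.5),(227.75,192.5)),'D':(None,(286.75,192)),'C':((268,227),(268,211.25)),'S':((161.5,189.5),(158.75,174.5))}
for k,(a,b) in sc.items(): print('scene',k,a and f('scene',*a,.05),f('scene',*b,.107))
print('narrow',f('scene',142.5,185.75,.045))
# caddy corners scene top
for u,v in [(84,207),(235,245),(180,303),(28,265)]: print('cad',f('scene',120+u/4,125+v/4,.045))
for u,v in [(207,85),(297,87),(290,155),(190,147)]: print('cadside',f('side',200+u/4,120+v/4,.045))
# big one side
for u,v in [(470,60),(583,60),(614,148),(474,135)]: print('bigside',f('side',200+u/4,120+v/4,.045))
# wrist: flange, tips (crop off 270,60 /2.7)
for k,a,b in [('A',(243,197),(301,216)),('B',(408,275),(483,305)),('C',(131,482),None)]:
    print('wr',k,f('wrist',270+a[0]/2.7,60+a[1]/2.7,.05),b and f('wrist',270+b[0]/2.7,60+b[1]/2.7,.107))
for u,v in [(240,40),(494,176)]: print('dockw',f('wrist',270+u/2.7,60+v/2.7,.045))
d=np.load('side0.npy')
for p in [(240,200),(262,157),(339,150)]: print(deproj('side',*p,d=d[p[1],p[0]]))
E
```

```text
side A [ 0.5476 -0.0462  0.05  ] [ 0.5464 -0.0555  0.107 ]
side B [ 0.4564 -0.0172  0.05  ] [ 0.4552 -0.0255  0.107 ]
side C [0.5911 0.0832 0.05  ] [0.5922 0.0776 0.107 ]
side D [0.5004 0.116  0.05  ] [0.5021 0.1103 0.107 ]
side S [ 0.5225 -0.279   0.05  ] [ 0.5222 -0.2827  0.107 ]
scene B [ 0.4635 -0.0194  0.05  ] [ 0.4589 -0.0204  0.107 ]
scene A [ 0.5554 -0.0503  0.05  ] [ 0.551  -0.0501  0.107 ]
scene D None [0.5025 0.1105 0.107 ]
scene C [0.598  0.0811 0.05  ] [0.5968 0.079  0.107 ]
scene S [ 0.5279 -0.2794  0.05  ] [ 0.5265 -0.2794  0.107 ]
narrow [ 0.5217 -0.3503  0.045 ]
cad [ 0.4796 -0.3792  0.045 ]
cad [ 0.492  -0.2378  0.045 ]
cad [ 0.5693 -0.2476  0.045 ]
cad [ 0.5603 -0.3831  0.045 ]
cadside [ 0.5558 -0.3778  0.045 ]
cadside [ 0.4779 -0.379   0.045 ]
cadside [ 0.4846 -0.2413  0.045 ]
cadside [ 0.5638 -0.2509  0.045 ]
bigside [ 0.3202 -0.4532  0.045 ]
bigside [ 0.2165 -0.4609  0.045 ]
bigside [ 0.2244 -0.2717  0.045 ]
bigside [ 0.3347 -0.2892  0.045 ]
wr A [ 0.5507 -0.0541  0.05  ] [ 0.5482 -0.0532  0.107 ]
wr B [ 0.4612 -0.0225  0.05  ] [ 0.4567 -0.0219  0.107 ]
wr C [0.5931 0.0796 0.05  ] None
dockw [ 0.5527 -0.1229  0.045 ]
dockw [ 0.41  -0.074  0.045]
[0.5691 0.0129 0.0461]
[ 0.5179 -0.2557  0.0433]
[ 0.2698 -0.2902  0.0598]
```

Request:
servo_tool([
  [-0.04, 0.04, 0],
  [-0.079, 0.081, 0],
  [-0.079, 0.081, 0],
  [-0.079, 0.081, 0],
  [-0.079, 0.081, 0],
  [-0.079, 0.081, 0],
  [-0.079, 0.081, 0.0],
  [-0.079, 0.081, 0.0],
  [-0.079, 0.081, 0.02],
  [-0.079, 0.081, 0.02],
], grip=[0.3, 0.3, 0.3, 0.3, 0.3, 0.3, 0.3, 0.3, 0.3, 0.3], turn=[-1.243, -1.243, -1.243, -1.243, -1.243, -1.243, -1.243, -1.243, -1.243, -1.243])

```text
time_s: 0.98
tcp_pos: [0.5923, 0.0788, 0.2035]
eef_rot: [179.9, 0.2, -18.5]
contact_force: [-1.3, -0.4, -2.3]
gripper_width: 0.0315
```

```bash
python3 - <<'E'
from h import *
print(r.get_state())
c=calibration('wrist');p,d=capture('wrist');cv2.imwrite('pics/w1.png',p);cv2.imwrite('pics/w1b.png',cv2.resize(p,(800,600),interpolation=cv2.INTER_CUBIC));np.save('c1.npy',c,allow_pickle=True)
E
```

```text
{'time_s': 0.9833, 'joints': array([ 26.24841289,  14.37038518, -11.1583646 ,  -0.0860438 ,
       -64.69104711,  45.33474799]), 'qd': array([-0.1111446 , -0.34812901,  1.42462549,  0.49676167, -3.10571129,
       80.06762912]), 'joint_torque': array([ 2.61775742e-02, -5.24139547e+01,  3.08928788e+01,  7.66653031e+00,
        8.88208486e-01, -2.21463628e+00]), 'tcp_pos': array([0.5923031 , 0.07879237, 0.20348422]), 'eef_rot': array([179.90069484,   0.21092343, -18.45395476]), 'contact_force': array([-1.27370935, -0.39247593, -2.29616561]), 'moment': array([-0.14465759,  0.30049138,  0.00244952]), 'gripper_width': 0.031497921915711304}
```

View pics/w1b.png

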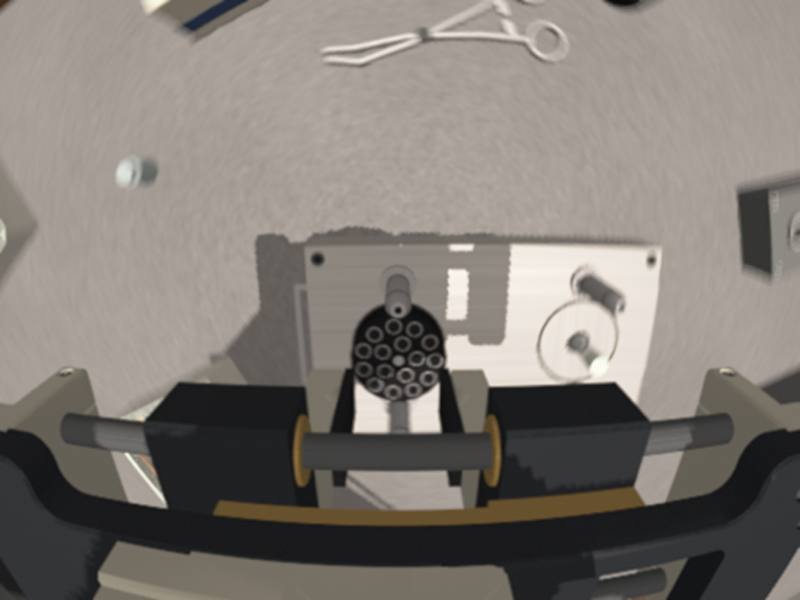

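```bash
python3 - <<'E'
from h import *
np.set_printoptions(precision=4,suppress=True)
c=np.load('c1.npy',allow_pickle=True).item()
p=cv2.imread('pics/w1.png');crop(p,185,145,435,265,3.2,'pics/w1c.png')
for k,u,v,z in [('Ct',398,310,.107),('Cf',398,284,.05),('At',618,305,.107),('Af',583,283,.05),('corner',306,248,.045),('corner2',661,249,.045),('hole?vialcap',598,367,.091)]:
    print(k,deproj('wrist',u/1.5625,v/1.5625,z=z,c=c))
print(r.get_state()['tcp_pos'],r.get_state()['eef_rot'])
E
```

```text
Ct [0.5931 0.0789 0.107 ]
Cf [0.5931 0.0784 0.05  ]
At [ 0.5524 -0.0523  0.107 ]
Af [ 0.5515 -0.0509  0.05  ]
corner [0.6372 0.1314 0.045 ]
corner2 [ 0.5555 -0.1244  0.045 ]
hole?vialcap [ 0.5047 -0.0373  0.091 ]
[0.5927 0.0787 0.2046] [179.8962   0.1662 -17.9607]
```

View pics/w1c.png

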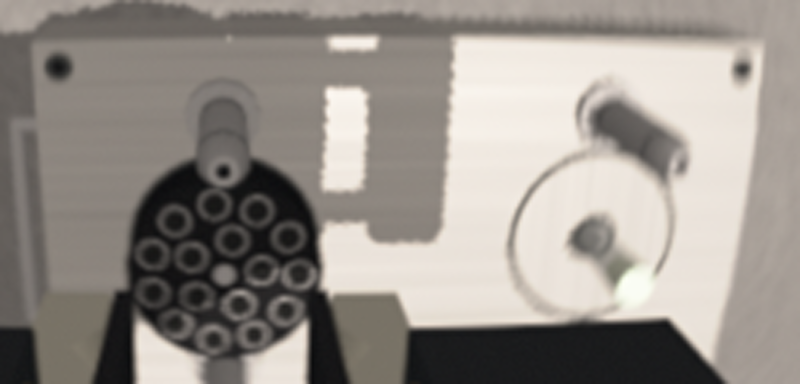

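```bash
python3 - <<'E'
import numpy as np
from scipy.optimize import least_squares
H={'D':(-.048,.07),'C':(.048,.07),'B':(-.048,-.07),'A':(.048,-.07)}
O={'A':[(.5476,-.0462,.5),(.5464,-.0555,.5),(.551,-.0501,1),(.5507,-.0541,1),(.5482,-.0532,1),(.5524,-.0523,2),(.5515,-.0509,2)],
'B':[(.4552,-.0255,1),(.4564,-.0172,.5),(.4589,-.0204,1),(.4612,-.0225,1),(.4567,-.0219,1)],
'C':[(.5911,.0832,.5),(.5922,.0776,.5),(.5968,.079,1),(.5931,.0796,1),(.5931,.0789,3),(.5931,.0784,3)],
'D':[(.5004,.116,.5),(.5021,.1103,1),(.5025,.1105,1)]}
def f(p):
    c,s=np.cos(p[2]),np.sin(p[2]);o=[]
    for k in O:
        h=H[k];P=np.array([p[0]+c*h[0]-s*h[1],p[1]+s*h[0]+c*h[1]])
        for a in O[k]: o+=list(1000*a[2]*(P-a[:2]))
    return np.array(o)
s=least_squares(f,[.525,.028,-.32],loss='soft_l1');p=s.x;print(p,np.degrees(p[2]))
c,ss=np.cos(p[2]),np.sin(p[2])
for k,h in H.items(): print(k,p[0]+c*h[0]-ss*h[1],p[1]+ss*h[0]+c*h[1])
E
```

```text
[ 0.52577001  0.02846831 -0.3196581 ] -18.315060286175857
D 0.502198488735917 0.11000593426194974
C 0.5933354082333238 0.07983870196392151
B 0.4582046083012925 -0.02290207333843513
A 0.5493415277986993 -0.05306930563646337
```

Request:
servo_tool([
  [0, -0.001, 0.04],
  [0, -0.001, 0.08],
  [0, -0.001, 0.117],
  [0, -0.001, 0.117],
  [0, -0.001, 0.117],
], grip=[0.3, 0.3, 0.3, 0.3, 0.3], turn=[0, 0, 0, 0, 0])

```text
time_s: 1.45
tcp_pos: [0.5935, 0.0794, 0.0886]
eef_rot: [179.8, 0.2, -18.9]
contact_force: [0.0, 0.5, 1.7]
gripper_width: 0.031
```

```bash
python3 - <<'E'
from h import *
s=r.get_state();print(s['tcp_pos'],s['eef_rot'],s['contact_force'],s['gripper_width'])
p,d=capture('side');crop(p,190,120,330,240,5,'pics/d2.png')
s=r.get_state();print(s['tcp_pos'],s['eef_rot'],s['contact_force'],s['gripper_width'])
E
```

```text
[0.59347579 0.0793717  0.08862813] [ 1.79814726e+02  1.53996952e-01 -1.88720497e+01] [0.01750919 0.45364475 1.67318641] 0.03100107007955576
[0.59516717 0.07998004 0.09079797] [ 1.79968763e+02 -3.83558230e-02 -1.88255480e+01] [0.3569492  0.9076072  1.83336428] 0.030759666468702204
```

View pics/d2.png

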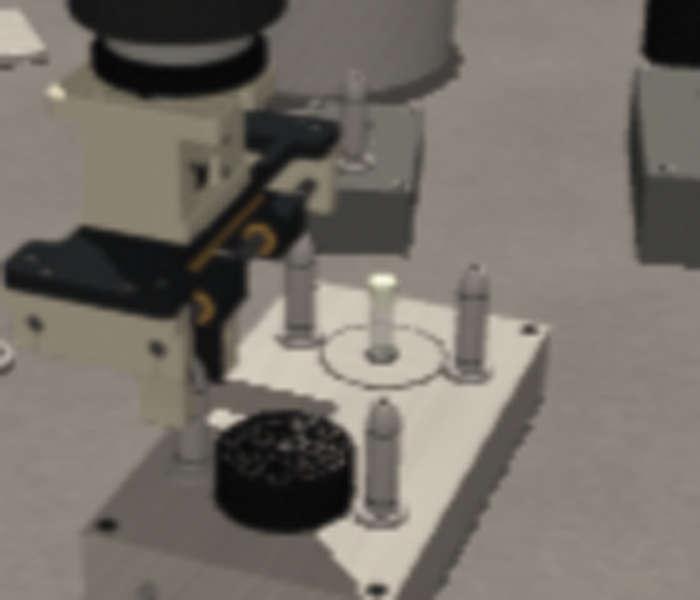

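Request:
servo_tool([
  [0, 0.003, 0.003],
  [0, 0.006, 0.003],
  [0, 0.008, 0.003],
  [0, 0.009, 0.003],
  [0, 0.009, 0.003],
], grip=[0.3, 0.3, 0.3, 0.3, 0.3], turn=[0, 0, 0, 0, 0])

```text
time_s: 1.92
tcp_pos: [0.5917, 0.0712, 0.0876]
eef_rot: [-179.9, -0.1, -18.8]
contact_force: [-0.6, 0.2, -0.6]
gripper_width: 0.0305
```

Request:
servo_tool([
  [0, 0.001, 0],
  [0, 0.002, 0],
  [0, 0.002, 0],
], grip=[0.3, 0.3, 0.3], turn=[0, 0, 0])

```text
time_s: 2.17
tcp_pos: [0.591, 0.0696, 0.0868]
eef_rot: [-180.0, -0.0, -18.8]
contact_force: [-0.3, 0.9, 0.5]
gripper_width: 0.031
```

Request:
servo_tool([
  [0, 0.001, 0],
  [0, 0.0015, 0],
  [0, 0.0015, 0],
], grip=[0.3, 0.3, 0.3], turn=[0, 0, 0])

```text
time_s: 2.42
tcp_pos: [0.5905, 0.0682, 0.0866]
eef_rot: [-180.0, -0.0, -18.8]
contact_force: [-0.1, 1.5, 1.0]
gripper_width: 0.0307
```

```bash
python3 - <<'E'
from h import *
s=r.get_state();print(s['tcp_pos'],s['contact_force'],s['gripper_width'])
p,d=capture('side');crop(p,190,120,330,240,5,'pics/d3.png')
s=r.get_state();print(s['tcp_pos'],s['contact_force'],s['gripper_width'])
E
```

```text
[0.59045785 0.06819426 0.08663686] [-0.10795574  1.46803948  1.0381435 ] 0.030725844374397456
[0.59042423 0.0682117  0.08663364] [0.55864743 0.18622452 1.17764751] 0.031087836597587726
```

View pics/d3.png

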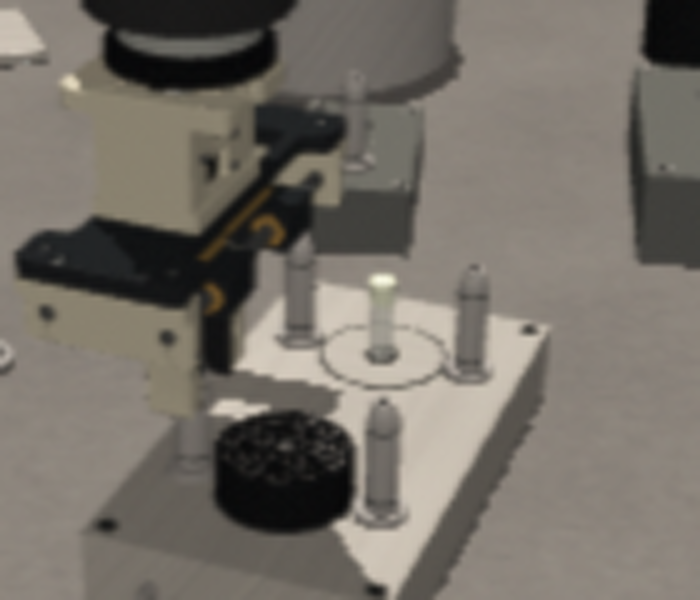

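Request:
servo_tool([
  [0, 0.001, 0],
  [0, 0.0015, 0],
  [0, 0.0015, 0],
], grip=[0.3, 0.3, 0.3], turn=[0, 0, 0])

```text
time_s: 2.72
tcp_pos: [0.5903, 0.0672, 0.0868]
eef_rot: [-179.9, -0.1, -18.8]
contact_force: [1.3, 4.3, 0.7]
gripper_width: 0.0307
```

```bash
python3 - <<'E'
from h import *
s=r.get_state();print(s['tcp_pos'],s['contact_force'],s['gripper_width'])
p,d=capture('scene');crop(p,200,140,320,250,6,'pics/s3.png')
s=r.get_state();print(s['tcp_pos'],s['contact_force'],s['gripper_width'])
E
```

```text
[0.59032362 0.06715994 0.08681146] [1.31160042 4.29936861 0.71545065] 0.030706119574223367
[0.59029653 0.06716325 0.08681055] [1.00053593 4.81109625 1.47272291] 0.030777577200200735
```

View pics/s3.png

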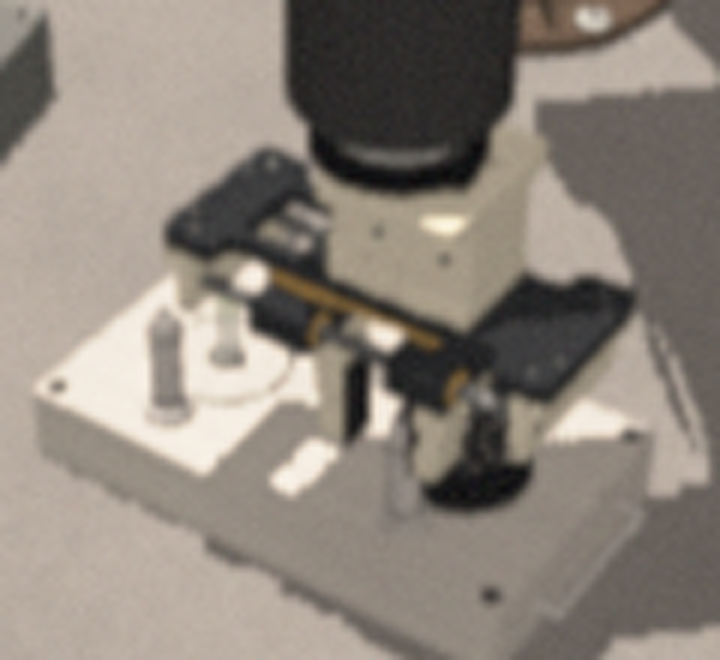

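Request:
servo_tool([
  [0, -0.006, 0],
  [0, -0.012, 0],
  [0, -0.016, 0],
  [0, -0.018, 0],
  [0, -0.019, 0],
  [0, -0.019, 0],
], grip=[0.3, 0.3, 0.3, 0.3, 0.3, 0.3], turn=[0, 0, 0, 0, 0, 0])

```text
time_s: 3.27
tcp_pos: [0.5957, 0.0847, 0.0863]
eef_rot: [180.0, 0.0, -18.8]
contact_force: [-0.5, 0.1, -0.6]
gripper_width: 0.0303
```

Request:
servo_tool([
  [0, -0.001, 0],
  [0, -0.002, 0],
  [0, -0.002, 0],
], grip=[0.3, 0.3, 0.3], turn=[0, 0, 0])

```text
time_s: 3.52
tcp_pos: [0.5965, 0.0865, 0.0866]
eef_rot: [180.0, 0.0, -18.8]
contact_force: [0.1, -0.6, 0.6]
gripper_width: 0.0306
```

Request:
servo_tool([
  [0, -0.001, 0],
  [0, -0.002, 0],
  [0, -0.002, 0],
], grip=[0.3, 0.3, 0.3], turn=[0, 0, 0])

```text
time_s: 3.77
tcp_pos: [0.597, 0.0879, 0.0867]
eef_rot: [179.9, 0.0, -18.8]
contact_force: [-1.4, -3.1, 2.1]
gripper_width: 0.031
```

Request:
servo_tool([
  [0, -0.001, 0],
  [0, -0.0015, 0],
  [0, -0.0015, 0],
], grip=[0.3, 0.3, 0.3], turn=[0, 0, 0])

```text
time_s: 4.02
tcp_pos: [0.597, 0.0886, 0.0867]
eef_rot: [179.9, 0.0, -18.8]
contact_force: [-1.6, -6.8, 4.2]
gripper_width: 0.0309
```

Request:
servo_tool([
  [0, 0.011, -0.001],
  [0, 0.011, -0.037],
  [-0.035, 0.011, -0.037],
  [-0.07, 0.011, -0.037],
  [-0.096, 0.011, -0.037],
  [-0.096, 0.011, -0.037],
  [-0.096, 0.011, 0],
  [-0.096, 0.011, 0],
], grip=[0.3, 0.3, 0.3, 0.3, 0.3, 0.3, 0.3, 0.3], turn=[0, 0, 0, 0, 0, 0, 0, 0])

```text
time_s: 4.68
tcp_pos: [0.5007, 0.1097, 0.083]
eef_rot: [179.9, 0.2, -18.8]
contact_force: [-2.1, -1.8, -2.0]
gripper_width: 0.031
```

Request:
servo_tool([
  [0, 0.004, 0],
  [0, 0.007, 0],
  [0, 0.008, 0],
  [0, 0.009, 0],
  [0, 0.009, 0],
], grip=[0.3, 0.3, 0.3, 0.3, 0.3], turn=[0, 0, 0, 0, 0])

```text
time_s: 5.1
tcp_pos: [0.5009, 0.1017, 0.0874]
eef_rot: [-179.9, -0.1, -18.8]
contact_force: [0.8, 0.3, 0.3]
gripper_width: 0.0306
```

Request:
servo_tool([
  [0, 0.001, 0],
  [0, 0.0015, 0],
  [0, 0.0015, 0],
], grip=[0.3, 0.3, 0.3], turn=[0, 0, 0])

```text
time_s: 5.35
tcp_pos: [0.5002, 0.1006, 0.0869]
eef_rot: [-180.0, -0.0, -18.8]
contact_force: [0.7, 0.3, 1.5]
gripper_width: 0.031
```

Request:
servo_tool([
  [0, 0.001, 0],
  [0, 0.0015, 0],
  [0, 0.0015, 0],
], grip=[0.3, 0.3, 0.3], turn=[0, 0, 0])

```text
time_s: 5.6
tcp_pos: [0.4996, 0.0991, 0.0867]
eef_rot: [-180.0, -0.0, -18.8]
contact_force: [0.7, 0.8, 0.2]
gripper_width: 0.0308
```

Request:
servo_tool([
  [0, 0.001, 0],
  [0, 0.0015, 0],
  [0, 0.0015, 0],
], grip=[0.3, 0.3, 0.3], turn=[0, 0, 0])

```text
time_s: 5.85
tcp_pos: [0.4995, 0.0981, 0.0868]
eef_rot: [-179.9, -0.1, -18.8]
contact_force: [0.9, 3.3, 1.0]
gripper_width: 0.0309
```

Request:
servo_tool([
  [0, -0.009, -0.001],
  [0, -0.009, -0.037],
  [0, 0.03, -0.037],
  [0, 0.07, -0.037],
  [0, 0.11, -0.037],
  [0, 0.129, -0.037],
  [0, 0.129, -0.037],
  [0, 0.129, 0],
  [0, 0.129, 0],
], grip=[0.3, 0.3, 0.3, 0.3, 0.3, 0.3, 0.3, 0.3, 0.3], turn=[0, 0, 0, 0, 0, 0, 0, 0, 0])

```text
time_s: 6.6
tcp_pos: [0.4543, -0.0254, 0.0827]
eef_rot: [179.8, 0.3, -18.9]
contact_force: [-1.8, -0.2, -0.6]
gripper_width: 0.0306
```

Request:
servo_tool([
  [0, 0.004, 0],
  [0, 0.007, 0],
  [0, 0.008, 0],
  [0, 0.009, 0],
  [0, 0.009, 0],
], grip=[0.3, 0.3, 0.3, 0.3, 0.3], turn=[0, 0, 0, 0, 0])

```text
time_s: 7.02
tcp_pos: [0.4551, -0.0329, 0.0875]
eef_rot: [-179.9, -0.1, -18.8]
contact_force: [-0.3, 0.3, 0.4]
gripper_width: 0.0306
```

Request:
servo_tool([
  [0, 0.001, 0],
  [0, 0.0015, 0],
  [0, 0.0015, 0],
], grip=[0.3, 0.3, 0.3], turn=[0, 0, 0])

```text
time_s: 7.27
tcp_pos: [0.4542, -0.0344, 0.0869]
eef_rot: [-180.0, -0.0, -18.8]
contact_force: [-0.7, 0.7, 0.7]
gripper_width: 0.0307
```

Request:
servo_tool([
  [0, 0.001, 0],
  [0, 0.0015, 0],
  [0, 0.0015, 0],
], grip=[0.3, 0.3, 0.3], turn=[0, 0, 0])

```text
time_s: 7.52
tcp_pos: [0.4535, -0.036, 0.0866]
eef_rot: [-180.0, 0.0, -18.8]
contact_force: [0.2, 1.3, 1.0]
gripper_width: 0.0306
```

Request:
servo_tool([
  [0, 0.001, 0],
  [0, 0.0015, 0],
  [0, 0.0015, 0],
], grip=[0.3, 0.3, 0.3], turn=[0, 0, 0])

```text
time_s: 7.77
tcp_pos: [0.4529, -0.0374, 0.0865]
eef_rot: [180.0, 0.0, -18.8]
contact_force: [-0.2, 1.1, 1.3]
gripper_width: 0.0303
```

Request:
servo_tool([
  [0, 0.001, 0],
  [0, 0.0015, 0],
  [0, 0.0015, 0],
], grip=[0.3, 0.3, 0.3], turn=[0, 0, 0])

```text
time_s: 8.02
tcp_pos: [0.4524, -0.0389, 0.0865]
eef_rot: [180.0, 0.0, -18.8]
contact_force: [1.6, 1.5, 0.4]
gripper_width: 0.0305
```

Request:
servo_tool([
  [0, 0.001, 0],
  [0, 0.0015, 0],
  [0, 0.0015, 0],
], grip=[0.3, 0.3, 0.3], turn=[0, 0, 0])

```text
time_s: 8.27
tcp_pos: [0.4522, -0.0402, 0.0867]
eef_rot: [-180.0, -0.0, -18.8]
contact_force: [0.0, 1.6, 1.3]
gripper_width: 0.0307
```

```bash
python3 - <<'E'
from h import *
s=r.get_state();print(s['tcp_pos'],s['contact_force'],s['gripper_width'])
p,d=capture('side');crop(p,210,120,350,240,5,'pics/d4.png')
E
```

```text
[ 0.45219998 -0.04016567  0.08665627] [0.01127121 1.63982096 1.26133122] 0.03070235801191128
```

View pics/d4.png

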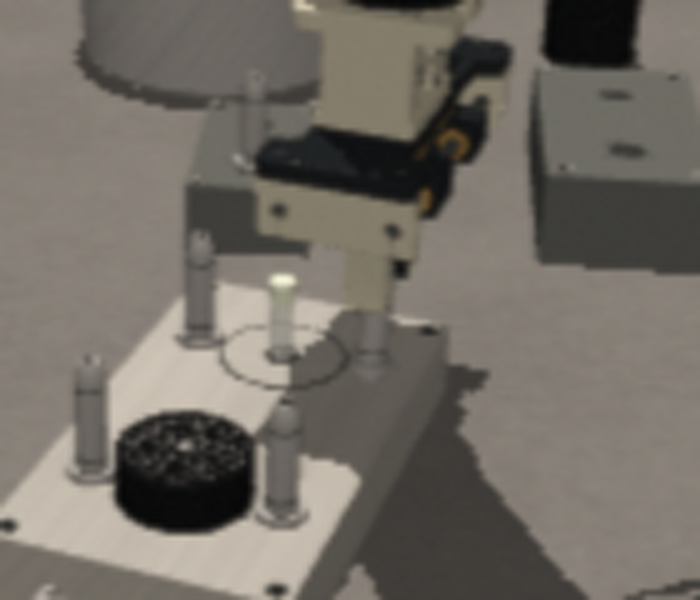

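Request:
servo_tool([
  [0, 0.001, 0],
  [0, 0.001, 0],
  [0, 0.001, 0],
], grip=[0.3, 0.3, 0.3], turn=[0, 0, 0])

```text
time_s: 8.57
tcp_pos: [0.4521, -0.041, 0.0867]
eef_rot: [-180.0, -0.0, -18.8]
contact_force: [1.4, 2.8, 2.4]
gripper_width: 0.0307
```

Request:
servo_tool([
  [0, 0.001, 0],
  [0, 0.001, 0],
  [0, 0.001, 0],
], grip=[0.3, 0.3, 0.3], turn=[0, 0, 0])

```text
time_s: 8.82
tcp_pos: [0.4519, -0.0418, 0.0868]
eef_rot: [-180.0, -0.0, -18.8]
contact_force: [1.5, 4.5, 3.7]
gripper_width: 0.0306
```

```bash
python3 - <<'E'
from h import *
s=r.get_state();print(s['tcp_pos'],s['contact_force'],s['gripper_width'])
c=calibration('wrist');p,d=capture('wrist');crop(p,150,110,450,300,2.6,'pics/w4.png')
E
```

```text
[ 0.45188107 -0.04180084  0.08678403] [1.53185171 4.52502982 3.66242313] 0.03064875551827273
```

View pics/w4.png

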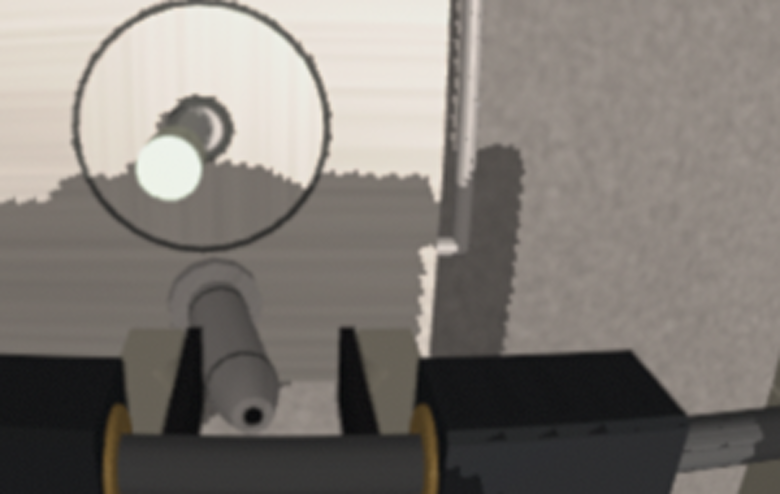

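Request:
servo_tool([
  [0, -0.006, 0],
  [0, -0.012, 0],
  [0.001, -0.019, 0],
  [0.001, -0.019, 0],
  [0.001, -0.019, 0.01],
  [0.001, -0.019, 0.02],
  [0.001, -0.019, 0.027],
  [0.001, -0.019, 0.027],
], grip=[0.3, 0.3, 0.3, 0.3, 0.3, 0.3, 0.3, 0.3], turn=[0, 0, 0, 0, 0, 0, 0, 0])

```text
time_s: 9.53
tcp_pos: [0.4573, -0.0247, 0.0581]
eef_rot: [179.9, 0.1, -18.8]
contact_force: [-1.1, 0.3, -0.2]
gripper_width: 0.0306
```

Request:
servo_tool([
  [0, 0, 0],
  [0, 0, 0],
  [0, 0, 0],
  [0, 0, 0],
  [0, 0, 0],
  [0, 0, 0],
  [0, 0, 0],
  [0, 0, 0],
  [0, 0, 0],
], grip=[0.5, 0.6, 0.62, 0.64, 0.66, 0.7, 0.75, 0.75, 0.75], turn=[0, 0, 0, 0, 0, 0, 0, 0, 0], newtons=10)

```text
time_s: 10.28
tcp_pos: [0.4586, -0.0245, 0.0598]
eef_rot: [180.0, -0.0, -18.8]
contact_force: [-1.1, -1.3, 6.0]
gripper_width: 0.0155
```

Request:
servo_tool([
  [0, 0, 0],
  [0, 0, 0],
  [0, 0, -0.008],
  [0, 0, -0.02],
  [0, 0, -0.04],
  [0, 0, -0.07],
  [0, 0, -0.07],
  [0, 0, -0.07],
], grip=[0.9, 0.9, 0.9, 0.9, 0.9, 0.9, 0.9, 0.9], turn=[0, 0, 0, 0, 0, 0, 0, 0], newtons=25)

```text
time_s: 10.95
tcp_pos: [0.4596, -0.0238, 0.1313]
eef_rot: [-179.8, -0.2, -18.8]
contact_force: [0.3, 0.0, -2.6]
gripper_width: 0.0153
```

```bash
python3 - <<'E'
from h import *
s=r.get_state();print(s['tcp_pos'],s['contact_force'],s['gripper_width'])
p,d=capture('side');crop(p,210,80,370,220,5,'pics/d5.png')
p,d=capture('scene');crop(p,160,110,310,230,5,'pics/s5.png')
E
```

```text
[ 0.45956162 -0.02382978  0.13125552] [ 0.30750229  0.04116714 -2.64487141] 0.01526704802641468
```

View pics/d5.png

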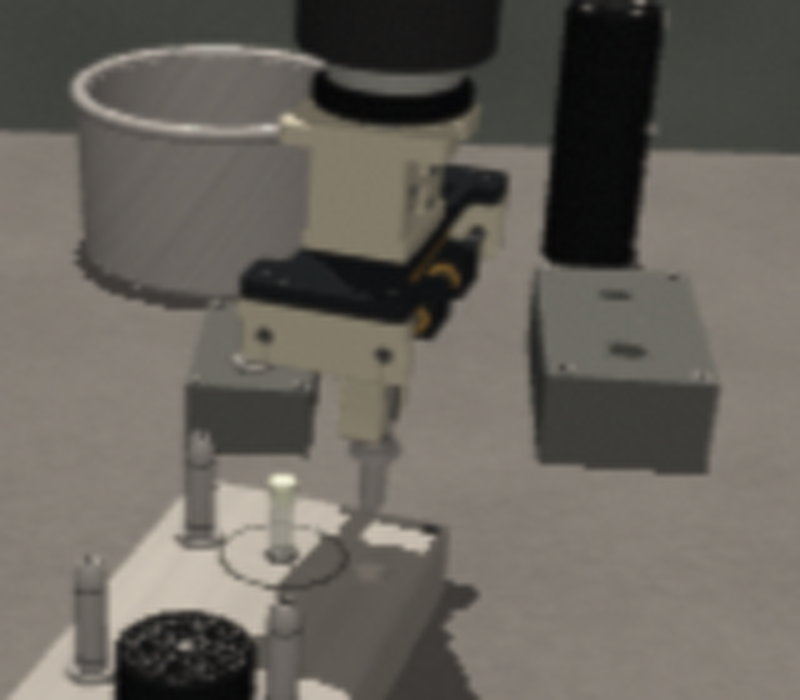

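View pics/s5.png

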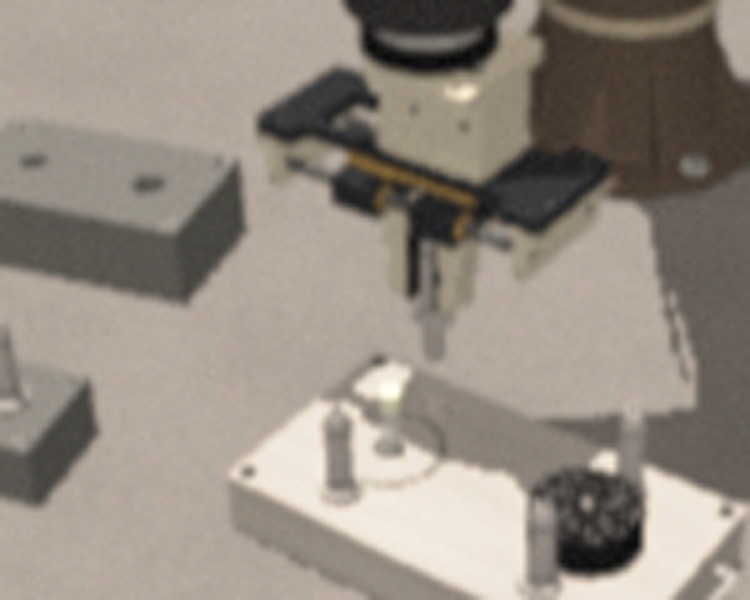

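Request:
servo_tool([
  [0, 0, -0.035],
  [0.013, 0.038, -0.035],
  [0.025, 0.073, -0.035],
  [0.038, 0.11, -0.035],
  [0.05, 0.147, -0.035],
  [0.062, 0.183, -0.035],
  [0.075, 0.22, -0.035],
  [0.087, 0.256, -0.035],
  [0.1, 0.293, -0.035],
  [0.1, 0.293, -0.035],
], grip=[0.9, 0.9, 0.9, 0.9, 0.9, 0.9, 0.9, 0.9, 0.9, 0.9], turn=[0, 0, 0, 0, 0, 0, 0, 0, 0, 0])

```text
time_s: 11.88
tcp_pos: [0.4578, -0.3391, 0.1625]
eef_rot: [179.9, 0.2, -19.0]
contact_force: [1.4, -0.3, -0.7]
gripper_width: 0.0153
```

Request:
servo_tool([
  [0, 0, 0],
  [0, 0, 0],
  [0, 0, 0],
  [0, 0, 0],
], grip=[0.9, 0.9, 0.9, 0.9], turn=[0, 0, 0, 0])

```text
time_s: 12.22
tcp_pos: [0.4589, -0.3329, 0.1643]
eef_rot: [-180.0, 0.0, -18.7]
contact_force: [0.2, 0.4, -1.0]
gripper_width: 0.0152
```

```bash
python3 - <<'E'
from h import *
s=r.get_state();print(s['tcp_pos'],s['eef_rot'],s['contact_force'],s['gripper_width'])
c=calibration('wrist');p,d=capture('wrist');cv2.imwrite('pics/w6.png',p);np.save('c6.npy',c,allow_pickle=True);cv2.imwrite('pics/w6b.png',cv2.resize(p,(800,600),interpolation=cv2.INTER_CUBIC))
E
```

```text
[ 0.45886219 -0.33288993  0.16430921] [-1.79990516e+02  3.15556008e-02 -1.86990541e+01] [ 0.23351157  0.38826669 -1.0126596 ] 0.015186509596288448
```

View pics/w6b.png

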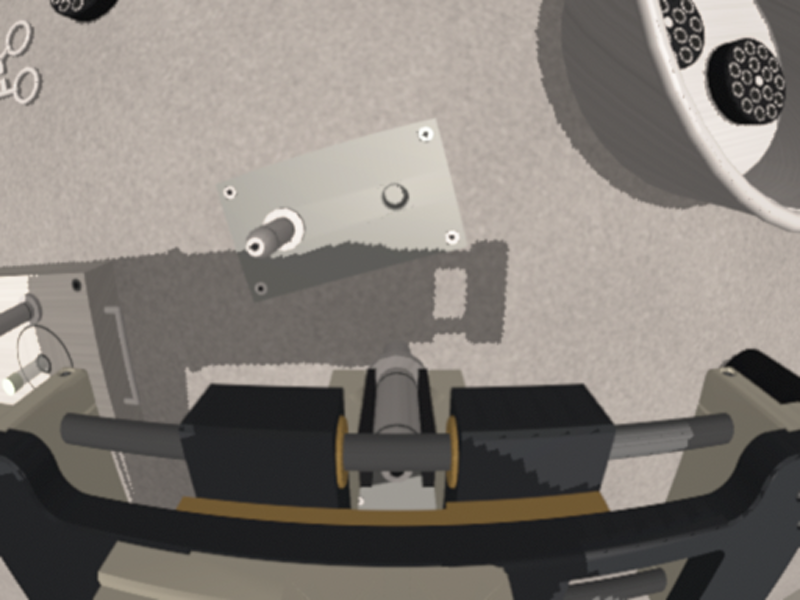

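```bash
python3 - <<'E'
import cv2
from h import crop
a=cv2.imread('pics/w6.png');crop(a,135,70,305,200,4.7,'pics/w6c.png')
crop(a,205,215,310,320,6,'pics/w6d.png')
E
```

```text
(no output)
```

View pics/w6c.png

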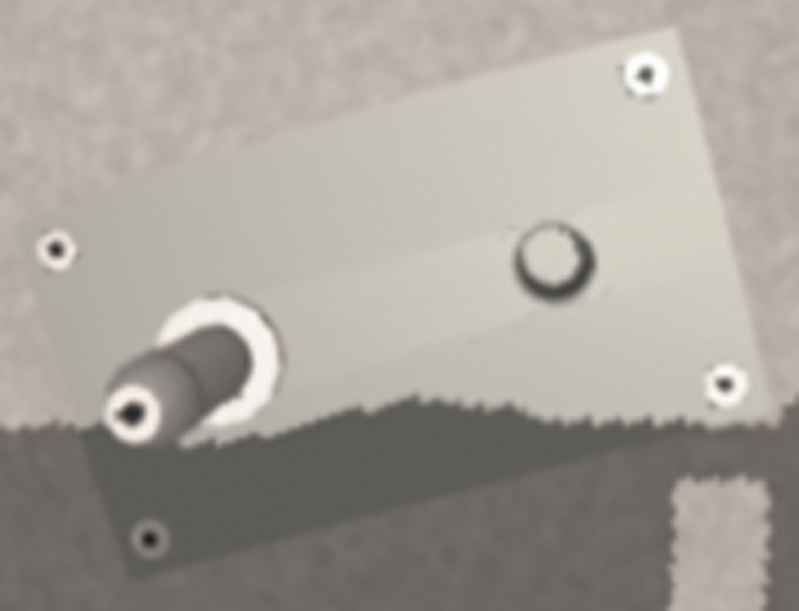

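View pics/w6d.png

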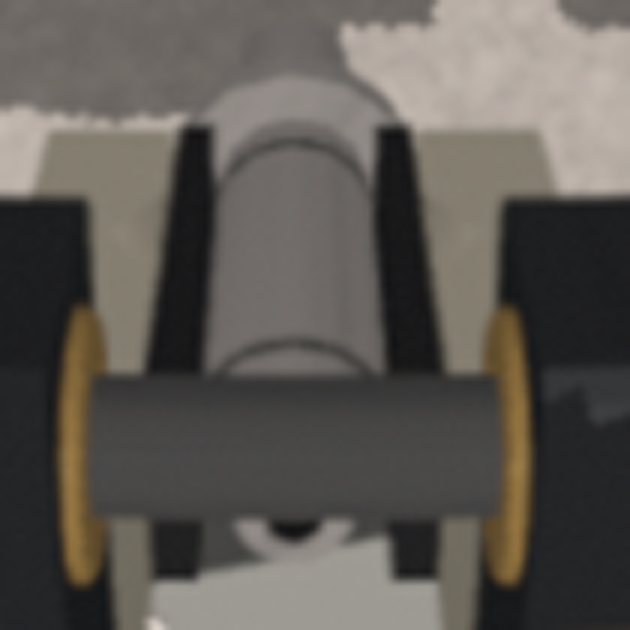

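```bash
python3 - <<'E'
from h import *
np.set_printoptions(precision=4,suppress=True)
c=np.load('c6.npy',allow_pickle=True).item()
g=lambda u,v,z:deproj('wrist',135+(u+.5)/4.7-.5,70+(v+.5)/4.7-.5,z=z,c=c)
N=g(555,261,.045);print('narrow',N,'Stip',g(133,413,.107),'Sfl',g(218,361,.05))
cs=[g(*p,.045) for p in [(646,74),(725,384),(150,539),(56,250)]];cs=np.array(cs);m=cs.mean(0)
yd=(cs[3]+cs[2]-cs[0]-cs[1]);print('cen',m,'yaw',np.degrees(np.arctan2(-yd[0],yd[1])),np.linalg.norm(cs[3]-cs[0]),np.linalg.norm(cs[0]-cs[1]))
u=yd[:2]/np.linalg.norm(yd[:2]);print('narrow2',m[:2]-.035*u,'spare2',m[:2]+.035*u)
t=np.array([.45886,-.33289]);a=np.radians(-18.7);X=np.array([np.cos(a),np.sin(a)]);Y=np.array([np.sin(a),-np.cos(a)])
h=lambda u,v,z:deproj('wrist',205+(u+.5)/6-.5,215+(v+.5)/6-.5,z=z,c=c)
for nm,u_,v_,z in [('tip',293,525,.2116),('flange far',295,75,.1546),('shafttop edge',293,340,.2016)]:
    P=h(u_,v_,z)[:2]-t;print(nm,P@X,P@Y)
P=N[:2]-t;print('to narrow tool xy',P@X,P@Y)
E
```

```text
narrow [ 0.5211 -0.3516  0.045 ] Stip [ 0.5254 -0.2814  0.107 ] Sfl [ 0.5253 -0.282   0.05  ]
cen [ 0.5229 -0.3163  0.045 ] yaw -3.848305313915473 0.12429641231412937 0.06402716854937053
narrow2 [ 0.5206 -0.3512] spare2 [ 0.5253 -0.2813]
tip -0.0024373833303211264 -0.0018329501553737229
flange far 0.010938972109248069 -0.0015275037892381004
shafttop edge 0.008502219028991526 -0.0018023060759289576
to narrow tool xy 0.06491656819739287 -0.002184834004526527
```

Request:
servo_tool([
  [0.033, -0.0005, 0],
  [0.0664, -0.001, 0],
  [0.0664, -0.001, 0.03],
  [0.0664, -0.001, 0.06],
  [0.0664, -0.001, 0.062],
  [0.0664, -0.001, 0.062],
  [0.0664, -0.001, 0.062],
], grip=[0.9, 0.9, 0.9, 0.9, 0.9, 0.9, 0.9], turn=[0, 0, 0, 0, 0, 0, 0])

```text
time_s: 12.85
tcp_pos: [0.5227, -0.3544, 0.104]
eef_rot: [180.0, -0.1, -18.7]
contact_force: [0.9, 1.1, -0.8]
gripper_width: 0.0154
```

```bash
python3 - <<'E'
from h import *
s=r.get_state();print(s['tcp_pos'],s['eef_rot'],s['contact_force'],s['gripper_width'])
p,d=capture('wrist');cv2.imwrite('pics/w7.png',p);crop(p,170,180,340,310,4.7,'pics/w7c.png')
p,d=capture('side');crop(p,205,90,315,190,6,'pics/d7.png')
p,d=capture('scene');crop(p,100,110,220,220,6,'pics/s7.png')
E
```

```text
[ 0.52271319 -0.35435211  0.10403698] [ 1.79959643e+02 -6.23972649e-02 -1.86992987e+01] [ 0.91231063  1.09914257 -0.77275715] 0.015405637277186593
```

View pics/w7c.png

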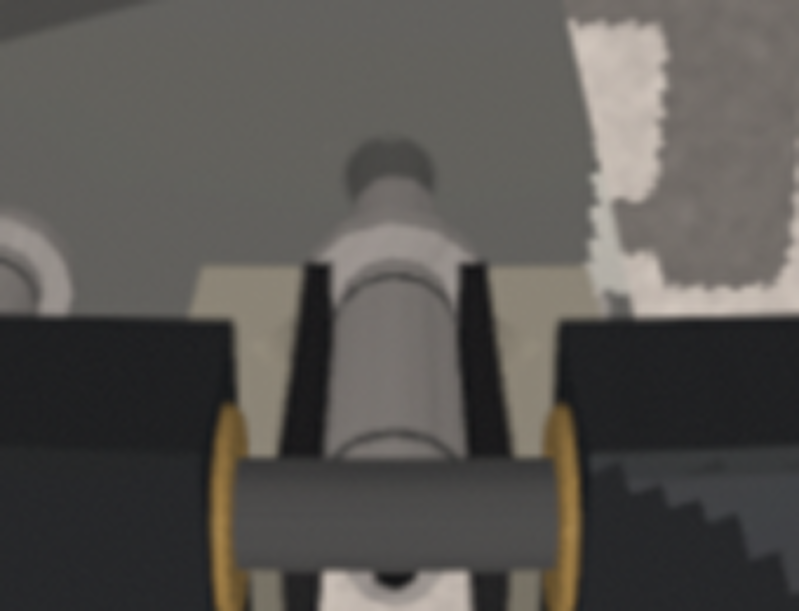

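View pics/d7.png

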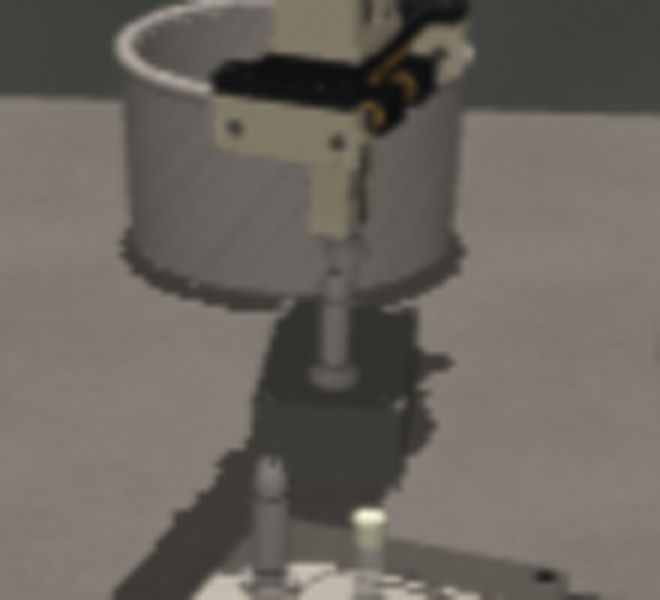

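View pics/s7.png

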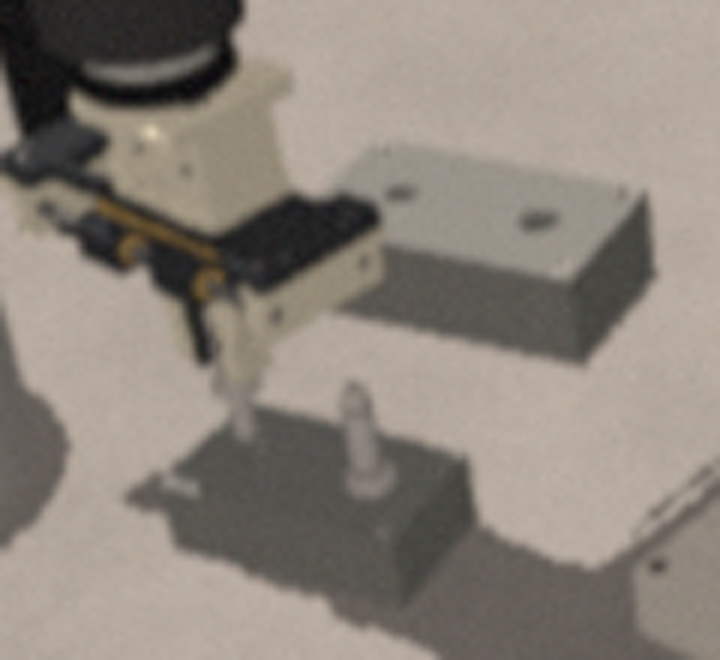

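```bash
python3 - <<'E'
from h import *
c=calibration('wrist');s=r.get_state();t=s['tcp_pos'];print(t)
a=np.radians(s['eef_rot'][2]);X=np.array([np.cos(a),np.sin(a)]);Y=np.array([np.sin(a),-np.cos(a)])
h=lambda u,v,z:deproj('wrist',170+(u+.5)/4.7-.5,180+(v+.5)/4.7-.5,z=z,c=c)
for nm,u,v,z in [('hole far rim',391,137,.045),('hole L',345,175,.045),('hole R',436,175,.045),('flange far',393,222,t[2]-.0097),('flL',318,262,t[2]-.0097),('tip',394,575,t[2]+.0473)]:
    P=h(u,v,z)[:2]-t[:2];print(nm,P@X,P@Y)
E
```

```text
[ 0.52314066 -0.35473129  0.10490365]
hole far rim 0.00473333091084522 -0.0021577141061939102
hole L -0.0020443925561873058 -0.009893366184568235
hole R -0.002074442613383865 0.005381620214459137
flange far 0.011107916007002158 -0.0018756549496528122
flL 0.005315370948113357 -0.01182876488366894
tip -0.002541519139823415 -0.001872908382892071
```

Request:
servo_tool([
  [-0.0003, -0.0003, 0.006],
  [-0.0003, -0.0003, 0.012],
  [-0.0003, -0.0003, 0.016],
  [-0.0003, -0.0003, 0.02],
  [-0.0003, -0.0003, 0.02],
], grip=[0.9, 0.9, 0.9, 0.9, 0.9], turn=[0, 0, 0, 0, 0])

```text
time_s: 13.42
tcp_pos: [0.5214, -0.3538, 0.0814]
eef_rot: [-180.0, 0.1, -18.8]
contact_force: [-0.5, 0.4, -1.6]
gripper_width: 0.0156
```

Request:
servo_tool([
  [0, 0, 0.004],
  [0, 0, 0.008],
  [0, 0, 0.01],
  [0, 0, 0.01],
], grip=[0.9, 0.9, 0.9, 0.9], turn=[0, 0, 0, 0])

```text
time_s: 13.75
tcp_pos: [0.5216, -0.3539, 0.0718]
eef_rot: [-180.0, 0.0, -18.8]
contact_force: [1.8, 1.7, -2.6]
gripper_width: 0.0153
```

Request:
servo_tool([
  [0, 0, 0.004],
  [0, 0, 0.008],
  [0, 0, 0.01],
  [0, 0, 0.011],
  [0, 0, 0.011],
], grip=[0.9, 0.9, 0.9, 0.9, 0.9], turn=[0, 0, 0, 0, 0])

```text
time_s: 14.17
tcp_pos: [0.5217, -0.354, 0.0612]
eef_rot: [-180.0, 0.0, -18.8]
contact_force: [0.5, 1.5, -2.4]
gripper_width: 0.0157
```

Request:
servo_tool([
  [0, 0, 0],
  [0, 0, 0],
  [0, 0, 0],
  [0, 0, 0],
  [0, 0, 0],
  [0, 0, 0],
], grip=[0.55, 0.4, 0.3, 0.3, 0.3, 0.3], turn=[0, 0, 0, 0, 0, 0])

```text
time_s: 14.67
tcp_pos: [0.5218, -0.3541, 0.0617]
eef_rot: [180.0, -0.0, -18.8]
contact_force: [-0.1, -0.7, 0.3]
gripper_width: 0.0304
```

```bash
python3 - <<'E'
from h import *
s=r.get_state();print(s['tcp_pos'],s['eef_rot'],s['contact_force'],s['gripper_width'])
p,d=capture('wrist');crop(p,170,180,340,310,4.7,'pics/w8c.png')
p,d=capture('scene');crop(p,100,110,220,220,6,'pics/s8.png')
E
```

```text
[ 0.52183061 -0.35414664  0.0617138 ] [ 1.79995383e+02 -1.22292080e-02 -1.87822525e+01] [-0.09135544 -0.73428544  0.33396611] 0.030419082166550634
```

View pics/w8c.png

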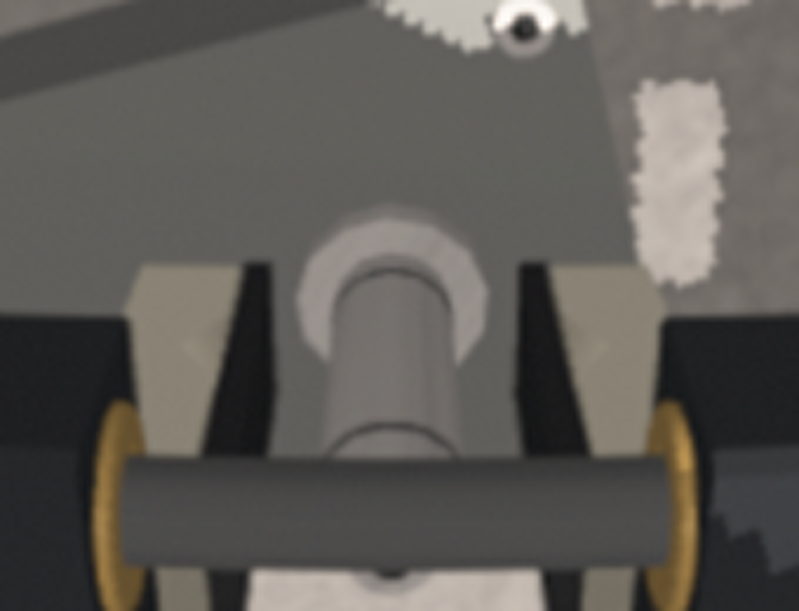

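View pics/s8.png

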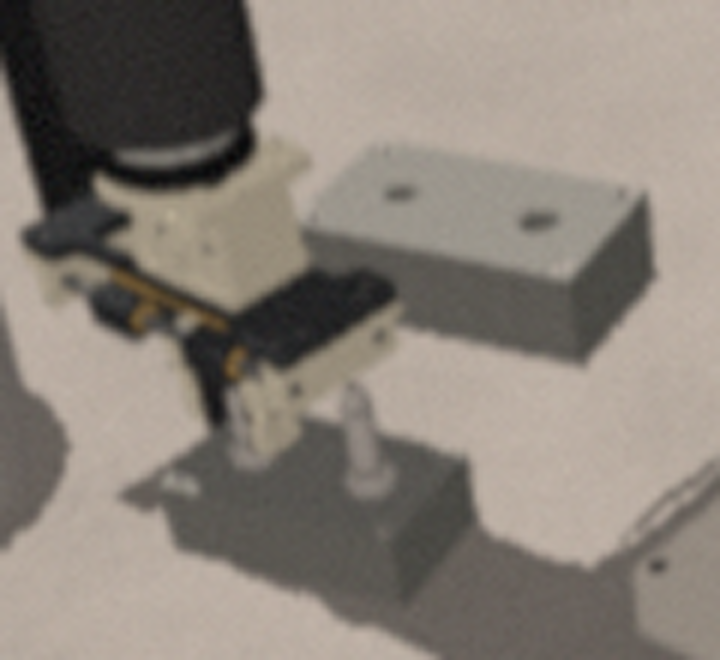

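Request:
servo_tool([
  [0, 0, -0.035],
  [0, 0, -0.065],
  [-0.01, -0.034, -0.065],
  [-0.02, -0.0676, -0.065],
  [-0.02, -0.0676, -0.065],
  [-0.02, -0.0676, -0.065],
  [-0.02, -0.0676, -0.065],
  [-0.02, -0.0676, -0.065],
], grip=[0.3, 0.3, 0.3, 0.3, 0.3, 0.3, 0.3, 0.3], turn=[0, 0, 0, 0, 0, 0, 0, 0])

```text
time_s: 15.43
tcp_pos: [0.5247, -0.2841, 0.1265]
eef_rot: [180.0, 0.0, -18.8]
contact_force: [0.8, -0.7, -0.2]
gripper_width: 0.0307
```

```bash
python3 - <<'E'
from h import *
s=r.get_state();print(s['tcp_pos'],s['eef_rot'],s['contact_force'],s['gripper_width'])
np.save('c9.npy',calibration('wrist'),allow_pickle=True)
p,d=capture('wrist');crop(p,170,150,370,310,4,'pics/w9c.png')
p,d=capture('side');crop(p,205,90,315,190,6,'pics/d9.png')
E
```

```text
[ 0.52465333 -0.28407592  0.12646074] [ 1.79992914e+02  6.18065437e-03 -1.87975444e+01] [ 0.80603127 -0.70652359 -0.24073345] 0.030680389139745017
```

View pics/w9c.png

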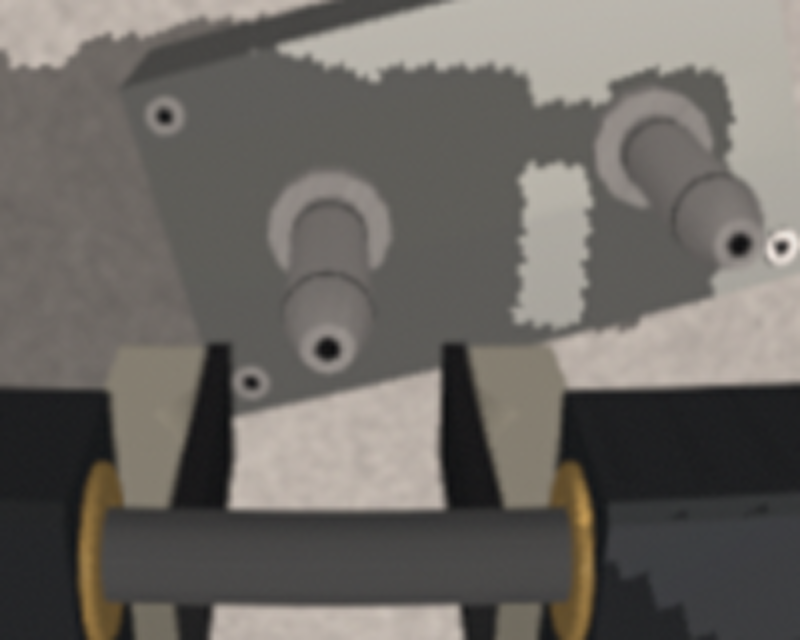

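View pics/d9.png

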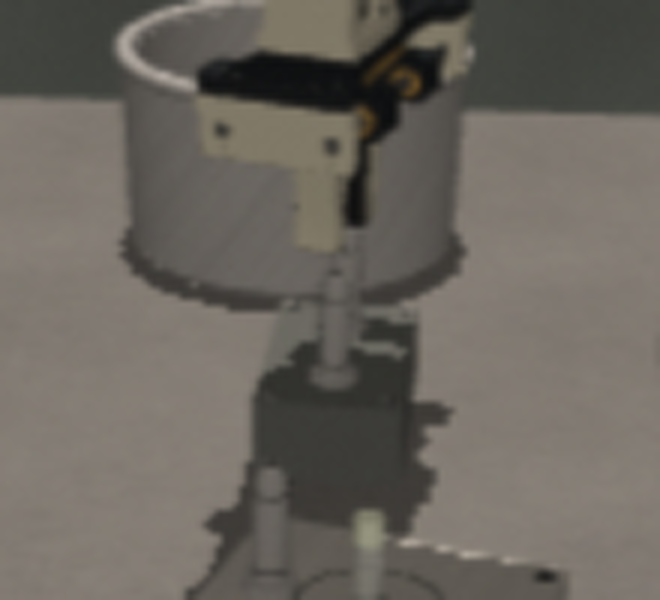

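```bash
python3 - <<'E'
from h import *
np.set_printoptions(precision=4,suppress=True)
c=np.load('c9.npy',allow_pickle=True).item();t=np.array([.52465,-.28408])
a=np.radians(-18.8);X=np.array([np.cos(a),np.sin(a)]);Y=np.array([np.sin(a),-np.cos(a)])
h=lambda u,v,z:deproj('wrist',170+(u+.5)/4-.5,150+(v+.5)/4-.5,z=z,c=c)
for nm,u,v,z in [('Stip',328,349,.107),('Sfl far',330,172,.05),('Ntip',739,244,.107)]:
    Q=h(u,v,z);P=Q[:2]-t;print(nm,Q,P@X,P@Y)
E
```

```text
Stip [ 0.5252 -0.2812  0.107 ] -0.0003968125871014294 -0.0029187097226457473
Sfl far [ 0.5375 -0.2856  0.05  ] 0.012655290416928377 -0.0026878197918914783
Ntip [ 0.5203 -0.3516  0.107 ] 0.017648506873923577 0.06532254393620687
```

Request:
servo_tool([
  [0, -0.001, 0.03],
  [0, -0.001, 0.06],
  [0, -0.001, 0.0662],
  [0, -0.001, 0.0662],
], grip=[0.3, 0.3, 0.3, 0.3], turn=[0, 0, 0, 0])

```text
time_s: 15.87
tcp_pos: [0.523, -0.2829, 0.058]
eef_rot: [180.0, 0.3, -18.8]
contact_force: [1.1, 0.3, 0.6]
gripper_width: 0.0309
```

Request:
servo_tool([
  [0, 0, 0],
  [0, 0, 0],
  [0, 0, 0],
  [0, 0, 0],
  [0, 0, 0],
  [0, 0, 0],
  [0, 0, 0],
  [0, 0, 0],
], grip=[0.5, 0.6, 0.65, 0.7, 0.75, 0.75, 0.75, 0.75], turn=[0, 0, 0, 0, 0, 0, 0, 0], newtons=10)

```text
time_s: 16.53
tcp_pos: [0.526, -0.2831, 0.0619]
eef_rot: [180.0, -0.2, -18.7]
contact_force: [-0.0, -0.8, 6.5]
gripper_width: 0.0155
```

Request:
servo_tool([
  [0, 0, 0],
  [0, 0, 0],
  [0, 0, -0.01],
  [0, 0, -0.025],
  [0, 0, -0.05],
  [0, 0, -0.09],
  [0, 0, -0.108],
  [0, 0, -0.108],
  [0, 0, -0.108],
], grip=[0.9, 0.9, 0.9, 0.9, 0.9, 0.9, 0.9, 0.9, 0.9], turn=[0, 0, 0, 0, 0, 0, 0, 0, 0], newtons=25)

```text
time_s: 17.28
tcp_pos: [0.5253, -0.2825, 0.17]
eef_rot: [-179.9, -0.1, -18.8]
contact_force: [-0.8, -0.3, -2.6]
gripper_width: 0.0152
```

```bash
python3 - <<'E'
from h import *
s=r.get_state();print(s['tcp_pos'],s['eef_rot'],s['contact_force'],s['gripper_width'])
p,d=capture('wrist');crop(p,170,180,340,310,4.7,'pics/w10c.png')
p,d=capture('side');crop(p,205,70,315,190,6,'pics/d10.png')
E
```

```text
[ 0.5252751  -0.2824711   0.16999755] [-1.79949996e+02 -1.43908053e-01 -1.87903481e+01] [-0.80451114 -0.31511919 -2.60247505] 0.01524957427833862
```

View pics/w10c.png

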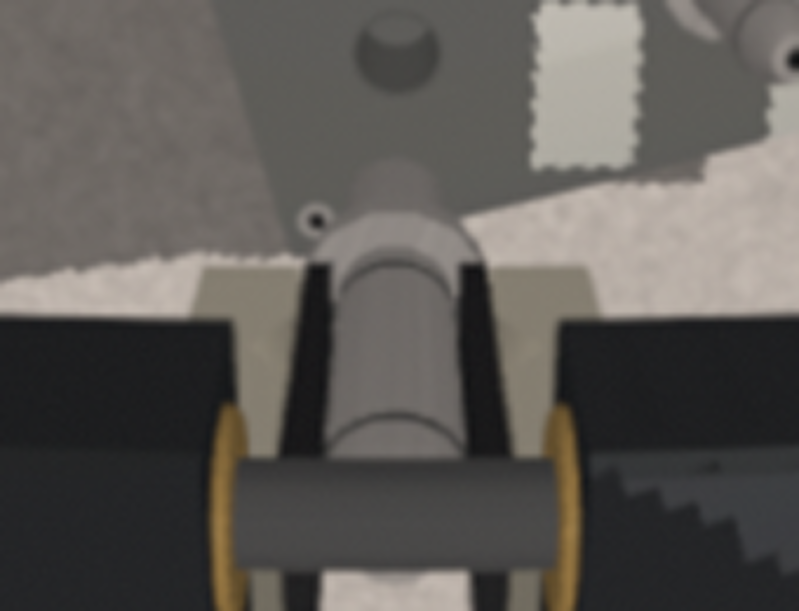

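View pics/d10.png

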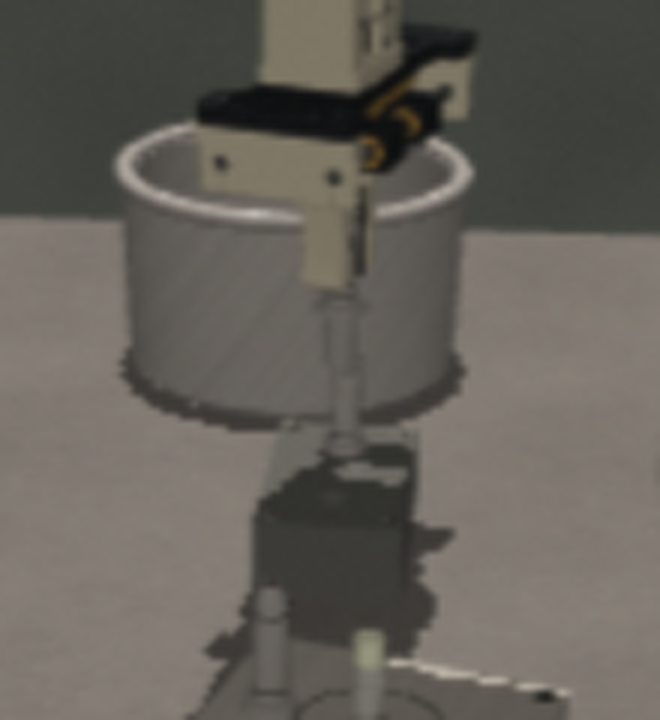

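Request:
servo_tool([
  [-0.021, -0.032, 0],
  [-0.042, -0.063, 0],
  [-0.063, -0.095, 0],
  [-0.084, -0.127, 0],
  [-0.105, -0.158, 0],
  [-0.126, -0.19, 0],
  [-0.14, -0.211, 0],
  [-0.147, -0.222, 0],
  [-0.147, -0.222, 0],
  [-0.147, -0.222, 0],
], grip=[0.9, 0.9, 0.9, 0.9, 0.9, 0.9, 0.9, 0.9, 0.9, 0.9], turn=[0, 0, 0, 0, 0, 0, 0, 0, 0, 0])

```text
time_s: 18.22
tcp_pos: [0.4565, -0.0246, 0.1675]
eef_rot: [179.9, 0.1, -18.7]
contact_force: [0.4, -0.4, -1.3]
gripper_width: 0.016
```

Request:
servo_tool([
  [0, 0, 0.02],
  [0, 0, 0.02],
  [0, 0, 0.02],
  [0, 0, 0.02],
], grip=[0.9, 0.9, 0.9, 0.9], turn=[0, 0, 0, 0])

```text
time_s: 18.55
tcp_pos: [0.4573, -0.0259, 0.1484]
eef_rot: [179.9, 0.0, -18.8]
contact_force: [-0.2, -0.2, -1.8]
gripper_width: 0.0155
```

```bash
python3 - <<'E'
from h import *
s=r.get_state();print(s['tcp_pos'],s['eef_rot'],s['contact_force'],s['gripper_width'])
np.save('c11.npy',calibration('wrist'),allow_pickle=True)
p,d=capture('wrist');cv2.imwrite('pics/w11.png',p);crop(p,170,180,340,310,4.7,'pics/w11c.png')
E
```

```text
[ 0.45727945 -0.02590516  0.14836905] [ 1.79941553e+02  4.54304899e-02 -1.88350857e+01] [-0.1549041  -0.22903645 -1.80295621] 0.015487984326014365
```

View pics/w11c.png

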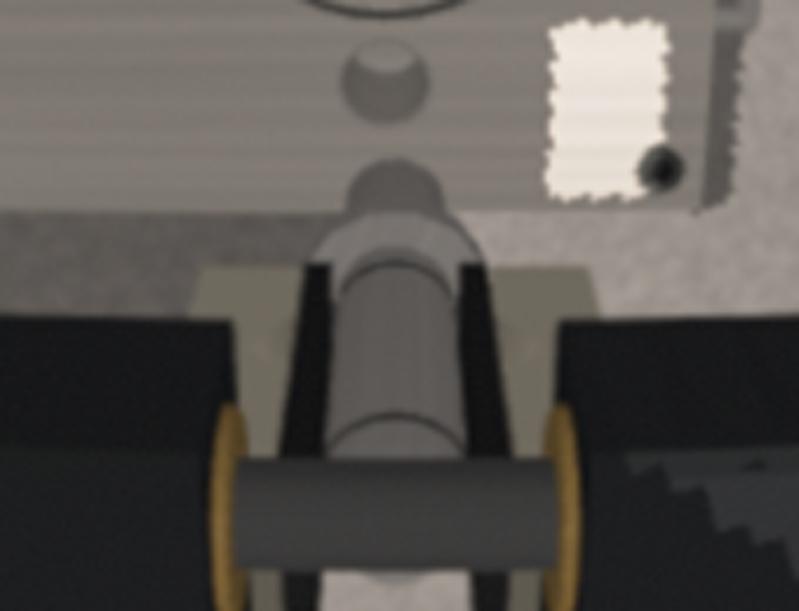

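```bash
python3 - <<'E'
from h import *
c=np.load('c11.npy',allow_pickle=True).item();t=np.array([.45728,-.02591,.14837])
a=np.radians(-18.83);X=np.array([np.cos(a),np.sin(a)]);Y=np.array([np.sin(a),-np.cos(a)])
h=lambda u,v,z:deproj('wrist',170+(u+.5)/4.7-.5,180+(v+.5)/4.7-.5,z=z,c=c)
for nm,u,v,z in [('hole top',386,40,.045),('hole bot',386,124,.045),('hole L',341,80,.045),('hole R',430,80,.045),('flange far',395,212,t[2]-.0097),('foot far bottom',394,158,t[2]-.0467),('footL',347,200,t[2]-.043),('footR',443,200,t[2]-.043)]:
    P=h(u,v,z)[:2]-t[:2];print(nm,(P@X*1000).round(2),(P@Y*1000).round(2))
E
```

```text
hole top 8.64 -3.05
hole bot -8.73 -3.11
hole L 0.47 -11.92
hole R 0.43 5.57
flange far 12.53 -1.6
foot far bottom 5.85 -1.64
footL 0.26 -8.99
footR 0.22 5.98
```

Request:
servo_tool([
  [0.0002, -0.0015, 0.02],
  [0.0002, -0.0015, 0.04],
  [0.0002, -0.0015, 0.047],
  [0.0002, -0.0015, 0.048],
  [0.0002, -0.0015, 0.048],
  [0.0002, -0.0015, 0.048],
], grip=[0.9, 0.9, 0.9, 0.9, 0.9, 0.9], turn=[0, 0, 0, 0, 0, 0])

```text
time_s: 19.1
tcp_pos: [0.4587, -0.0237, 0.1014]
eef_rot: [-180.0, -0.1, -18.8]
contact_force: [1.0, -0.7, -2.2]
gripper_width: 0.0156
```

```bash
python3 - <<'E'
from h import *
s=r.get_state();print(s['tcp_pos'],s['eef_rot'],s['contact_force'],s['gripper_width'])
np.save('c12.npy',calibration('wrist'),allow_pickle=True)
p,d=capture('wrist');cv2.imwrite('pics/w12.png',p);crop(p,200,190,310,260,7,'pics/w12c.png')
E
```

```text
[ 0.45873557 -0.02373511  0.10138123] [-1.79969780e+02 -6.76547876e-02 -1.87745871e+01] [ 0.97890356 -0.73120356 -2.16451443] 0.015570273817527897
```

View pics/w12c.png

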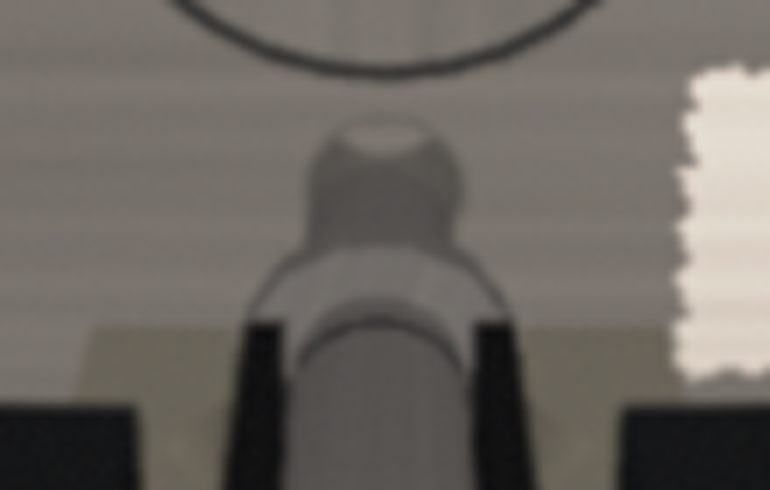

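```bash
python3 - <<'E'
from h import *
p=cv2.imread('pics/w12.png');q=cv2.resize(p[200:235,235:275],None,fx=16,fy=16,interpolation=cv2.INTER_CUBIC);q=cv2.convertScaleAbs(q,alpha=2.2,beta=-100);cv2.imwrite('pics/w12d.png',q)
c=np.load('c12.npy',allow_pickle=True).item();t=np.array([.45874,-.02374,.10138])
a=np.radians(-18.77);X=np.array([np.cos(a),np.sin(a)]);Y=np.array([np.sin(a),-np.cos(a)])
h=lambda u,v,z:deproj('wrist',200+(u+.5)/7-.5,190+(v+.5)/7-.5,z=z,c=c)
for nm,u,v,z in [('hole top',383,116,.045),('hole L',308,185,.045),('hole R',463,185,.045),('flange far',380,246,t[2]-.0097),('flL',247,320,t[2]-.0097),('flR',513,320,t[2]-.0097),('footL',306,240,t[2]-.043),('footR',457,240,t[2]-.043)]:
    P=h(u,v,z)[:2]-t[:2];print(nm,(P@X*1000).round(2),(P@Y*1000).round(2))
E
```

```text
hole top 8.05 -1.05
hole L -0.06 -9.37
hole R -0.09 7.81
flange far 12.55 -1.49
flL 5.36 -13.34
flR 5.32 10.35
footL -1.0 -9.19
footR -1.03 6.66
```

View pics/w12d.png

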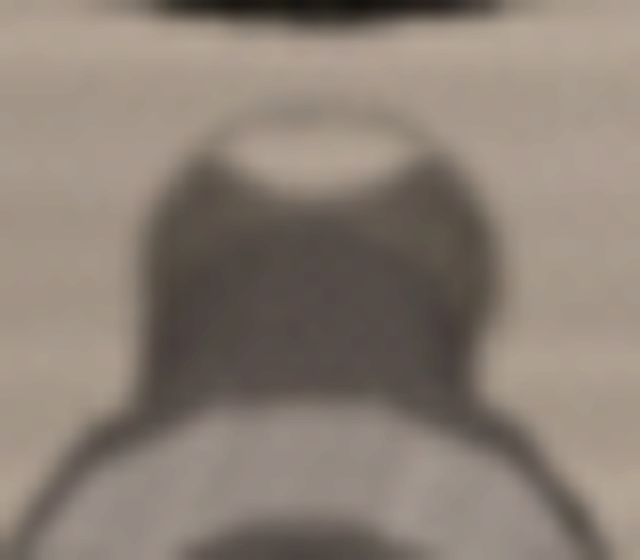

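Request:
servo_tool([
  [0, 0, 0.002],
  [0, 0, 0.002],
  [0, 0, 0.002],
  [0, 0, 0.002],
], grip=[0.9, 0.9, 0.9, 0.9], turn=[0, 0, 0, 0])

```text
time_s: 19.48
tcp_pos: [0.4581, -0.0237, 0.0986]
eef_rot: [-180.0, -0.0, -18.8]
contact_force: [0.3, -0.8, -1.7]
gripper_width: 0.0152
```

```bash
python3 - <<'E'
from h import *
s=r.get_state();print(s['tcp_pos'],s['eef_rot'],s['contact_force'],s['gripper_width'])
np.save('c13.npy',calibration('wrist'),allow_pickle=True)
p,d=capture('wrist');cv2.imwrite('pics/w13.png',p);q=cv2.resize(p[200:235,235:275],None,fx=16,fy=16,interpolation=cv2.INTER_CUBIC);q=cv2.convertScaleAbs(q,alpha=2.2,beta=-100);cv2.imwrite('pics/w13d.png',q)
E
```

```text
[ 0.45806177 -0.02374282  0.09859723] [-1.79987364e+02 -1.85025108e-02 -1.87761370e+01] [ 0.25321356 -0.81223427 -1.70013816] 0.015198879981737285
```

View pics/w13d.png

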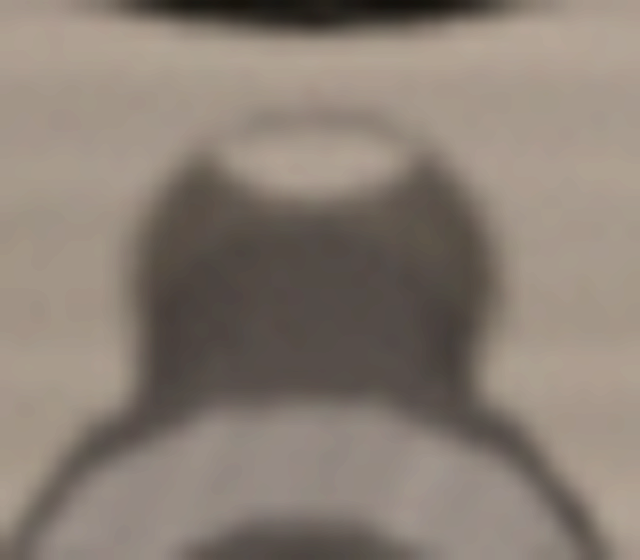

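```bash
python3 - <<'E'
from h import *
c=np.load('c13.npy',allow_pickle=True).item();t=np.array([.45806,-.02374,.0986])
a=np.radians(-18.77);X=np.array([np.cos(a),np.sin(a)]);Y=np.array([np.sin(a),-np.cos(a)])
h=lambda u,v,z:deproj('wrist',235+(u+.5)/16-.5,200+(v+.5)/16-.5,z=z,c=c)
for nm,u,v,z in [('hole top',315,108,.045),('hole L',138,270,.045),('hole R',492,270,.045),('flange far',310,395,t[2]-.0097),('flL',15,560,t[2]-.0097),('flR',605,560,t[2]-.0097),('footL',148,340,t[2]-.043),('footR',470,340,t[2]-.043)]:
    P=h(u,v,z)[:2]-t[:2];print(nm,(P@X*1000).round(2),(P@Y*1000).round(2))
E
```

```text
hole top 8.86 -1.08
hole L 0.64 -9.55
hole R 0.61 7.39
flange far 12.86 -1.43
flL 5.87 -12.92
flR 5.81 10.04
footL 1.39 -8.76
footR 1.36 5.96
```

Request:
servo_tool([
  [0.0004, 0.0003, 0.0],
  [0.0004, 0.0003, 0.003],
  [0.0004, 0.0003, 0.006],
  [0.0004, 0.0003, 0.009],
  [0.0004, 0.0003, 0.012],
  [0.0004, 0.0003, 0.012],
], grip=[0.9, 0.9, 0.9, 0.9, 0.9, 0.9], turn=[0, 0, 0, 0, 0, 0])

```text
time_s: 20.03
tcp_pos: [0.4578, -0.0243, 0.0856]
eef_rot: [180.0, 0.1, -18.8]
contact_force: [-0.3, -0.3, -2.1]
gripper_width: 0.0156
```

Request:
servo_tool([
  [0, 0, 0.002],
  [0, 0, 0.004],
  [0, 0, 0.004],
], grip=[0.9, 0.9, 0.9], turn=[0, 0, 0])

```text
time_s: 20.28
tcp_pos: [0.458, -0.0243, 0.0819]
eef_rot: [180.0, 0.0, -18.8]
contact_force: [-0.8, -0.2, -1.6]
gripper_width: 0.0155
```

Request:
servo_tool([
  [0, 0, 0.003],
  [0, 0, 0.006],
  [0, 0, 0.008],
  [0, 0, 0.008],
], grip=[0.9, 0.9, 0.9, 0.9], turn=[0, 0, 0, 0])

```text
time_s: 20.62
tcp_pos: [0.4579, -0.0243, 0.0738]
eef_rot: [180.0, 0.0, -18.8]
contact_force: [0.1, -1.1, -2.2]
gripper_width: 0.0156
```

Request:
servo_tool([
  [0, 0, 0.003],
  [0, 0, 0.006],
  [0, 0, 0.008],
  [0, 0, 0.008],
], grip=[0.9, 0.9, 0.9, 0.9], turn=[0, 0, 0, 0])

```text
time_s: 20.95
tcp_pos: [0.4579, -0.0243, 0.0658]
eef_rot: [180.0, 0.0, -18.8]
contact_force: [-0.5, 0.5, -1.9]
gripper_width: 0.0157
```

Request:
servo_tool([
  [0, 0, 0.002],
  [0, 0, 0.003],
  [0, 0, 0.004],
  [0, 0, 0.004],
], grip=[0.9, 0.9, 0.9, 0.9], turn=[0, 0, 0, 0])

```text
time_s: 21.28
tcp_pos: [0.4581, -0.0242, 0.0622]
eef_rot: [180.0, 0.0, -18.8]
contact_force: [0.3, -1.1, -1.9]
gripper_width: 0.0156
```

Request:
servo_tool([
  [0, 0, 0],
  [0, 0, 0],
  [0, 0, 0],
  [0, 0, 0],
  [0, 0, 0],
  [0, 0, 0],
], grip=[0.55, 0.45, 0.3, 0.3, 0.3, 0.3], turn=[0, 0, 0, 0, 0, 0])

```text
time_s: 21.78
tcp_pos: [0.4583, -0.0242, 0.0624]
eef_rot: [-180.0, -0.0, -18.8]
contact_force: [0.9, 0.1, 0.6]
gripper_width: 0.0306
```

Request:
servo_tool([
  [0, 0, -0.03],
  [0, 0, -0.07],
  [0, 0, -0.11],
  [0, 0, -0.13],
  [0, 0, -0.13],
  [0, 0, -0.13],
], grip=[0.3, 0.3, 0.3, 0.3, 0.3, 0.3], turn=[0, 0, 0, 0, 0, 0])

```text
time_s: 22.28
tcp_pos: [0.4589, -0.0239, 0.1938]
eef_rot: [-179.9, -0.2, -18.8]
contact_force: [-0.5, 0.8, -1.9]
gripper_width: 0.0305
```

```bash
python3 - <<'E'
from h import *
s=r.get_state();print(s['tcp_pos'],s['eef_rot'],s['contact_force'],s['gripper_width'])
p,d=capture('wrist');cv2.imwrite('pics/w14.png',cv2.resize(p,(800,600),interpolation=cv2.INTER_CUBIC))
p,d=capture('side');crop(p,205,120,335,240,5,'pics/d14.png')
p,d=capture('scene');crop(p,120,130,320,255,4,'pics/s14.png')
E
```

```text
[ 0.45889176 -0.02390033  0.19375619] [-1.79863798e+02 -1.50554596e-01 -1.87841686e+01] [-0.47187047  0.84236776 -1.90405033] 0.03045301237116694
```

View pics/w14.png

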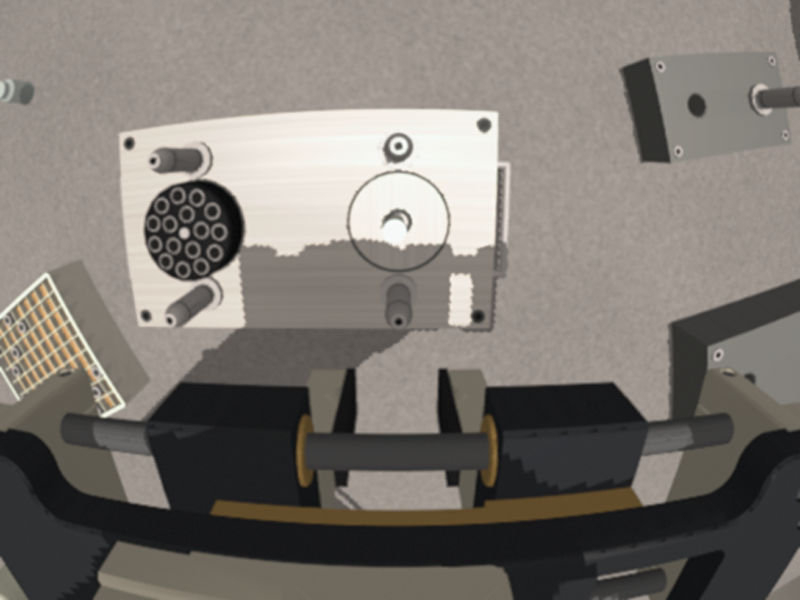

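View pics/d14.png

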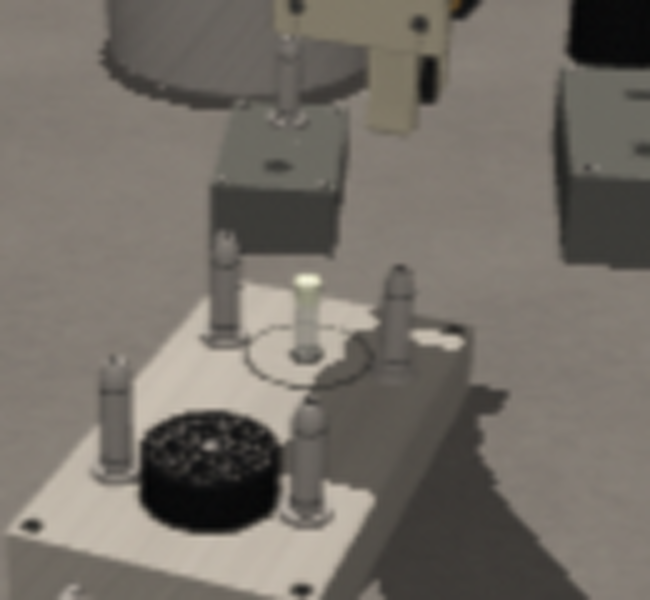

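View pics/s14.png

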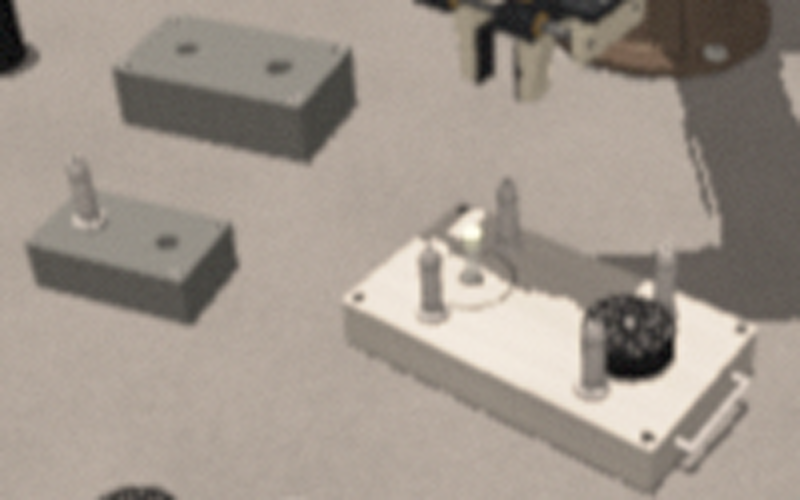

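```bash
python3 - <<'E'
from h import *
for n,boxes in [('side',{'B':(276,165,294,202),'A':(240,160,258,196),'vial':(258,170,272,196),'puck':(230,200,264,230),'C':(222,188,236,218),'D':(258,196,276,226)}),('scene',{'A':(221,183,235,215),'B':(240,168,254,196),'C':(261,202,275,232),'D':(280,185,292,200),'puck':(264,202,290,226)})]:
    a=cv2.imread(f'pics/{n}0.png',0).astype('float32');b=capture(n)[0];b=cv2.cvtColor(b,cv2.COLOR_BGR2GRAY).astype('float32')
    for k,(x0,y0,x1,y1) in boxes.items():
        T=a[y0:y1,x0:x1];S=b[y0-4:y1+4,x0-4:x1+4]
        m=cv2.matchTemplate(cv2.resize(S,None,fx=8,fy=8,interpolation=2),cv2.resize(T,None,fx=8,fy=8,interpolation=2),cv2.TM_CCOEFF_NORMED)
        _,v,_,l=cv2.minMaxLoc(m);print(n,k,round(v,3),(l[0]/8-4,l[1]/8-4))
E
```

```text
side B 0.08 (-0.625, -1.875)
side A 1.0 (0.0, 0.0)
side vial 0.918 (-0.25, -0.125)
side puck 0.958 (0.0, 0.0)
side C 0.636 (0.0, 3.5)
side D 0.633 (-0.125, 0.0)
scene A 0.698 (0.25, -0.125)
scene B 0.272 (-3.625, 1.625)
scene C 0.869 (0.0, -0.25)
scene D 0.532 (4.0, -2.0)
scene puck 0.924 (0.0, -0.125)
```

Request:
servo_tool([
  [0.01, 0.02, -0.03],
  [0.03, 0.05, -0.04],
  [0.05, 0.08, -0.05],
  [0.06, 0.11, -0.05],
  [0.07, 0.14, -0.05],
  [0.08, 0.17, -0.05],
  [0.08, 0.2, -0.05],
  [0.08, 0.2, -0.05],
  [0.08, 0.2, -0.05],
], grip=[0.3, 0.3, 0.3, 0.3, 0.3, 0.3, 0.3, 0.3, 0.3], turn=[0, 0, 0, 0, 0, 0, 0, 0, 0])

```text
time_s: 23.28
tcp_pos: [0.4687, -0.2406, 0.241]
eef_rot: [180.0, 0.1, -19.0]
contact_force: [-0.4, 0.2, 0.7]
gripper_width: 0.0307
```

```bash
python3 - <<'E'
from h import *
s=r.get_state();print(s['tcp_pos'],s['contact_force'])
np.save('c15.npy',calibration('wrist'),allow_pickle=True)
p,d=capture('wrist');cv2.imwrite('pics/w15.png',cv2.resize(p,(800,600),interpolation=cv2.INTER_CUBIC))
p,d=capture('side');cv2.imwrite('pics/side15.png',p);crop(p,215,120,305,240,5,'pics/d15.png')
x=cv2.imread('pics/side0.png');crop(x,215,120,305,240,5,'t.png')
q=np.hstack([cv2.imread('t.png')[:, :],cv2.imread('pics/d15.png')[:,:]])[:600,:800] if 0 else None
a=cv2.cvtColor(x,6).astype('float32');b=cv2.cvtColor(p,6).astype('float32')
for k,(x0,y0,x1,y1) in {'B':(276,165,294,202),'A':(240,160,258,196),'D':(258,196,276,226),'C':(222,188,236,218)}.items():
    m=cv2.matchTemplate(cv2.resize(b[y0-4:y1+4,x0-4:x1+4],None,fx=8,fy=8,interpolation=2),cv2.resize(a[y0:y1,x0:x1],None,fx=8,fy=8,interpolation=2),5)
    _,v,_,l=cv2.minMaxLoc(m);print(k,round(v,3),(l[0]/8-4,l[1]/8-4))
E
```

```text
[ 0.46866064 -0.24061823  0.24102591] [-0.37133509  0.1765076   0.68089844]
B 0.325 (-4.0, -1.25)
A 0.978 (-0.125, -0.125)
D 0.581 (-0.25, -0.125)
C 0.637 (0.0, 3.5)
```

View pics/w15.png

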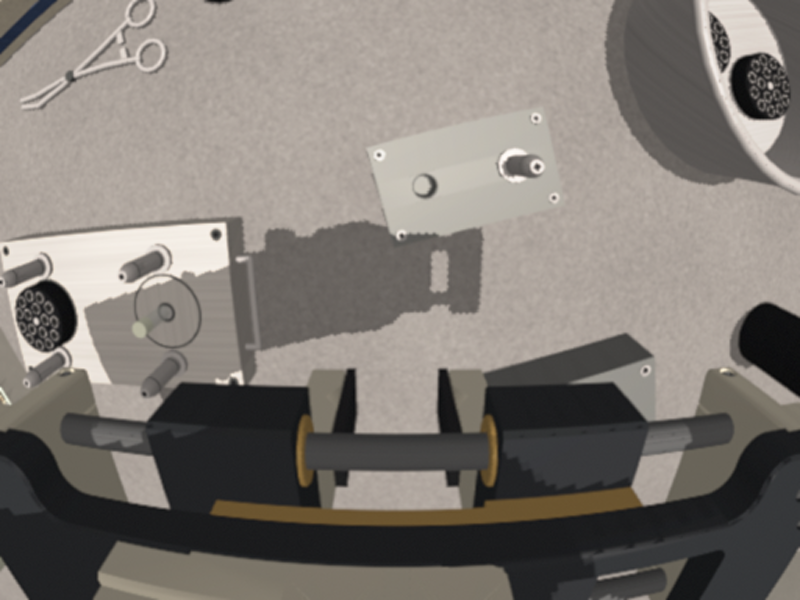

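View pics/d15.png

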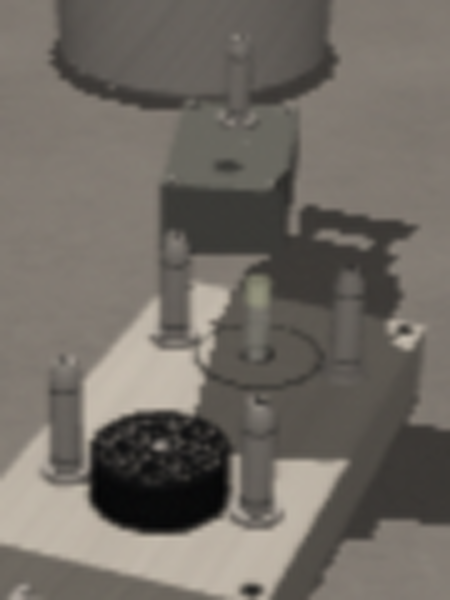

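```bash
python3 - <<'E'
from h import *
p,d=capture('side');d0=np.load('side0.npy')
crop(p,270,160,300,205,12,'pics/d16.png');crop(cv2.imread('pics/side0.png'),270,160,300,205,12,'t.png')
q=np.hstack([cv2.imread('t.png'),cv2.convertScaleAbs(cv2.imread('pics/d16.png'),alpha=1.6)]);cv2.imwrite('pics/cmp16.png',q)
for nm,D in (('before',d0),('now',d)):
    zs=[]
    for v in range(168,200,2):
        P=deproj('side',285-(v-173)*.07,v,d=D[v,round(285-(v-173)*.07)]);zs.append(tuple((P*1000).round(0).astype(int)))
    print(nm,zs)
E
```

```text
before [(np.int64(441), np.int64(-262), np.int64(3)), (np.int64(442), np.int64(-257), np.int64(-1)), (np.int64(443), np.int64(-239), np.int64(1)), (np.int64(456), np.int64(-21), np.int64(107)), (np.int64(456), np.int64(-20), np.int64(102)), (np.int64(457), np.int64(-16), np.int64(98)), (np.int64(457), np.int64(-15), np.int64(93)), (np.int64(457), np.int64(-15), np.int64(87)), (np.int64(457), np.int64(-16), np.int64(81)), (np.int64(457), np.int64(-12), np.int64(77)), (np.int64(457), np.int64(-18), np.int64(68)), (np.int64(457), np.int64(-18), np.int64(62)), (np.int64(457), np.int64(-19), np.int64(55)), (np.int64(457), np.int64(-14), np.int64(52)), (np.int64(457), np.int64(-16), np.int64(45)), (np.int64(458), np.int64(-4), np.int64(46))]
now [(np.int64(441), np.int64(-269), np.int64(0)), (np.int64(442), np.int64(-249), np.int64(3)), (np.int64(443), np.int64(-239), np.int64(1)), (np.int64(456), np.int64(-19), np.int64(108)), (np.int64(456), np.int64(-19), np.int64(103)), (np.int64(457), np.int64(-17), np.int64(98)), (np.int64(457), np.int64(-16), np.int64(93)), (np.int64(457), np.int64(-17), np.int64(86)), (np.int64(457), np.int64(-18), np.int64(80)), (np.int64(457), np.int64(-17), np.int64(74)), (np.int64(457), np.int64(-15), np.int64(69)), (np.int64(457), np.int64(-17), np.int64(62)), (np.int64(457), np.int64(-15), np.int64(57)), (np.int64(457), np.int64(-18), np.int64(50)), (np.int64(457), np.int64(-12), np.int64(47)), (np.int64(458), np.int64(-5), np.int64(45))]
```

View pics/cmp16.png

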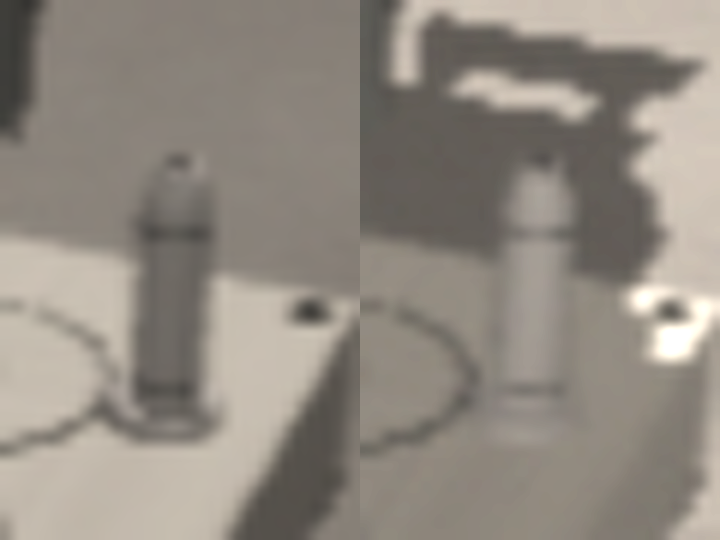

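The comparison shows the spare's groove, tip and flange on the same pixel rows as the original post, so it is fully home. I'll hand in.

```bash
python3 -c "
from plant import order
print(order.close_job())"
```

```text
the job is handed in; nothing more can be done
None
```

The post in hole 3 was the loose one. It now stands in the caddy's narrow hole, and the spare is seated in hole 3. The job was handed in at about 23 s of the 72 s allowed; no verdict was reported.

- **Rocking:** I rocked three of the four posts.
  - **Hole 3:** it gave about 11 mm at about 4.5 N, with a lean visible in the wrist picture.
  - **Hole 2:** it gave about 3.6 mm each way at 5 N, including finger flex. That is above the 2.5 mm given for a sound post but far from loose.
  - **Hole 1:** it gave about 3.6 mm at 3.5 N, pushed one way only.
  - **Hole 4:** not rocked, because hole 3 was already clear.
- **Moving the posts:** the old post and the spare both went in with no more than about 3 N at the wrist, and I released each about 1–2 mm above its seat.
- **Last checks:**
  - **Spare:** its tip, groove and flange are on the same pixel rows as the original post. The side camera's depth puts the tip at about 107 mm before and 108 mm now, so it is home and upright.
  - **Old post:** it looks upright with its flange down in the caddy pictures.
  - **Puck and vial on the dock:** no measurable shift.
  - **Arm:** it is clear of everything.
- **Checks that did not agree or were not made:** automatic image matching was unreliable for the posts in holes 1 and 2 and for the spare, with low scores because the arm's shadow had moved. I judged those from the pictures, and for the spare also from depth. I did not measure the bench puck, glass vial or clamp again; the arm stayed well away from them.

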